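# Rebuild the spring brake of a microscope boom pivot

### The arm

A 6-joint arm with a two-finger parallel gripper is mounted at the origin on the work surface. World frame = base frame: x ahead of the robot, y to its left, z up, the work surface at z = 0. Lengths are in m, angles in rad, forces in N, time in s.
With the tool pointing down it reaches from about 0.35 to 0.775 m from the base axis. Payload 5.5 kg.
Tool frame: the origin (TCP) lies at the very end of the fingers, on their centre line; the grasp point (between the pads) lies env.hold_point_z behind it (env.hold_point_z is the distance from the TCP to the grasp point, in m); z points along the fingers, y is the line along which they close (so a half turn about z gives the same grasp; the last joint's range is limited). The gripper opens to 85 mm and grips with 20 to 120 N. Pads are 22 mm wide; open, the fingers measure 114 mm over their backs; the gripper's body (76 mm by 85 mm) begins 54 mm behind the grasp point. The pads swing forward as they close: fully open they stand 13 mm farther back than shut.
Start: joints at [-1.326, 0.313, 0.046, 1.304, 0, 1.431], TCP at [0.216, -0.533, 0.231] pointing down, gripper open.
Joint ranges: [-2.76, 2.76], [-0.86, 1.69], [-1.03, 1.26], [-2.2, 2.34], [-1.47, 1.5], [-3.14, 3.14]. Speed limits (rad/s): [2.57, 2.57, 3.14, 3.14, 3.14, 3.14].

### API

Orientations are given as a unit quaternion [w, x, y, z].
In Python, from workcell import env gives the robot as it stands.
- The arm moves only by the tool carry_out, never from a script. Its argument "steps" is a list of rows, each a list of 3 entries, a list of its own where there are three numbers: the turn, a rotation vector about the tool's x, y, z in degrees, then the shift along the tool's x, y, z in cm, then the closure in counts, from 0 (fully open) to 255 (shut). A call has exactly 8 rows; each row is the pose to reach, as a shift and turn from the pose commanded when the call began, along the tool's axes at that moment; what a row does not reach only later rows make up. A row lasts 1/8 s, in which the tool goes at most 62.5 mm and 10.7 degrees, less where a joint would pass 70% of its speed; a pose out of reach is approached as far as the arm can. A call with a gripper value outside its range is refused whole. The fingers move at their own pace and stop on an object; "force" is the grip in N (left out, the last holds). Time passes only in rows, so rows that repeat a pose let the fingers close, or fill a call up. It gives the time, the measured TCP pose, the force, the opening and the grip force at its end, in the units of the state.
- env.get_state(): the state, without advancing time (a new reading comes with each control period).
- env.read_camera(name): name is "scene" or "top" or "wrist"; returns (picture, depth): 400x640x3 uint8, red, green, blue; 400x640 float32, m along the optical axis (not along the pixel's ray), 0 where there is no reading.
- env.get_calibration(name): a dict with "fx", "fy", "cx", "cy" (pixels), "origin" and "orientation" of the camera in the world. Camera axes: x right, y up, looking along -z (the intrinsics and any distortion apply to the point x, -y, -z); pixel columns grow to the right and rows downward; lengths in m; the calibration is good to about 2 mm. The wrist camera is an equidistant fisheye: a pixel r from the principal point sees the ray r / f radians off the axis. A picture is of the moment at which its call begins: read the wrist's pose just before it. get_calibration takes no time and is no camera call; for the wrist camera it gives the pose at the moment of the call.
- env.hand_in(): hands the job in; it is judged then, once.
The state is a dict: "clock": time; "joint_pos": joint angles; "qvel": joint speeds; "tau": joint torques, N m; "tcp_pos": TCP position; "orientation": TCP orientation; "wrist_force": force on the tool from outside, world axes, zero at the start; "ft_torque": the same for the moment, N m; "finger_gap": finger opening in m; "grip_force": force on a finger pad.
Only numpy, scipy, OpenCV 4.12 (cv2) and the standard library are available. Lean on these libraries where they do the work, as an engineer would, in place of code of your own. Each camera call takes 0.05 s, during which the arm holds its last target. There are 200 camera calls.

### The job

Put the yellow thrust ring over the arbor of the white hub, skirt down in the recess, and press it straight down with the green tube pusher until it snaps fully home with its flange on the hub. Then stack every conical spring washer on the bench onto the arbor, on top of the ring, facing alternately so that no two neighbours face the same way (turn none of them over: start with bulge up or hollow up, whichever lets you use them all). Finish with the pusher standing upright on its black coaster again, and leave the other things on the bench where they are.

Things in the scene. Friction and masses are not known exactly. Their poses are not given: they have to be found in the camera images.
- hub_face (a point): fixed white block, 84 x 84, 40 high, at some yaw; in its top a recess 48 across, 16 deep around an upright steel arbor 19 in diameter. Point: on the arbor's axis, level with the block's top face, 40 above the bench. Four spring catches in the recess, 3.5 below the top face, resist the ring with about 8 to 16 N in all until it snaps past them.
- arbor_tip (a point): top of the hub's arbor, 61 above the hub's top face (101 above the bench); its last 7 taper from 19 to 8 across.
- ring_center (a point): yellow snap-in ring, 22 bore: flange on top 56 across, 10 high (grip this), under it a barbed skirt 13 high, 44 across, 37 at its foot, on which it stands at first. Point: on its axis, half-way up the flange, 18 above its foot. Laid in the recess it rests on the catches with the point about 53 above the bench; snapped home the point is 45 above the bench, flange top at 50.
- pusher_center (a point): tube pusher, 38 outside diameter, 84 high, bare metal below, green above, 150 g; stands upright, open end down, on the coaster. A bore 25 across runs 68 up from its foot, so it passes over the arbor and bears on the ring's flange. Point: its centre, 42 above its foot; z up.
- coaster_top (a point): black rubber coaster, 70 across, 5 high, fixed, with a red circle; the point is the centre of its top.
- dome1_center (a point): conical spring washer: 62 outside, 22 bore, 9 high, 60 g; dark grey on its bulging face, copper on the hollow one; rim a vertical band 5 high at the wide end. Starts dark side up, rim at the bottom, 0 to 5 above the bench. Point: its centre, half-way up; its z points up at the start. Alternating, each adds 9 to the stack; facing alike they nest, adding 5. Always present.
- dome2_center (a point): conical spring washer: 62 outside, 22 bore, 9 high, 60 g; dark grey on its bulging face, copper on the hollow one; rim a vertical band 5 high at the wide end. Starts dark side up, rim at the bottom, 0 to 5 above the bench. Point: its centre, half-way up; its z points up at the start. Alternating, each adds 9 to the stack; facing alike they nest, adding 5. Always present.
- cup1_center (a point): conical spring washer: 62 outside, 22 bore, 9 high, 60 g; dark grey on its bulging face, copper on the hollow one; rim a vertical band 5 high at the wide end. Starts copper side up, rim at the top, 4 to 9 above the bench. Point: its centre, half-way up; its z points up at the start. Alternating, each adds 9 to the stack; facing alike they nest, adding 5. One to three of the cups are present.
- cup2_center (a point): conical spring washer: 62 outside, 22 bore, 9 high, 60 g; dark grey on its bulging face, copper on the hollow one; rim a vertical band 5 high at the wide end. Starts copper side up, rim at the top, 4 to 9 above the bench. Point: its centre, half-way up; its z points up at the start. Alternating, each adds 9 to the stack; facing alike they nest, adding 5. One to three of the cups are present.
- cup3_center (a point): conical spring washer: 62 outside, 22 bore, 9 high, 60 g; dark grey on its bulging face, copper on the hollow one; rim a vertical band 5 high at the wide end. Starts copper side up, rim at the top, 4 to 9 above the bench. Point: its centre, half-way up; its z points up at the start. Alternating, each adds 9 to the stack; facing alike they nest, adding 5. One to three of the cups are present.
- vial: small amber glass jar with a red lid, 32 across and 45 high; bystander. Origin at the centre of its underside.
- phone: black phone with a cracked screen, 150 x 72 x 9, lying flat; bystander. Origin at the centre of its underside.
- driver: blue-handled screwdriver lying flat; bystander.
- brush: wooden-handled brush lying flat; bystander.
- spool: grey spool, 56 across, 34 high; bystander. Origin at the centre of its underside.
- board: small green circuit board, 60 x 90 x 3, lying flat; bystander. Origin at the centre of its underside.
Things that resemble listed ones, but are neither listed nor needed, are in the scene too. What is shaped like the part that bears dome1_center but blue or purple is not meant.

How it is judged:
By the outcome, as a careful person would: the job done as asked, in the order asked, and still so for the second after the job is handed in, with the robot touching nothing.
Of cup1, cup2, cup3 only 1 to 3 are there at a start; the rules pass over those that are not, and their reading is None.
At some moment in a run one of dome1, dome2, cup1, cup2, cup3 may be knocked a few centimetres aside while the robot is not near it.
It also fails if it takes over 210 s, if anything falls off the work surface, if the arm or the gripper's body presses on something with over 40 N, if the wrist force passes 120 N, or if a joint passes its speed limit or range.

## Working session

There is one attempt and no reset: what is moved stays moved. The work goes in short steps, Python scripts to look and compute and a tool call to move; the robot and the scene stay as the last step left them, time stands still between calls to the robot, and variables do not carry over. Pictures are saved under pics/ and viewed, at most 17 in all, crops included, and the job is handed in when it is done.

Besides the shell and the picture viewer there is one more tool, called after ">>>" in YAML: its name, and indented under it one key for each argument. carry_out: Moves the arm, as the interface text tells. Its arguments: {"type":"object","properties":{"steps":{"type":"array","items":{"type":"array"}},"force":{"type":"number"}},"required":["steps"]}

```bash
ls; mkdir -p pics
cat > h.py <<'E'
import numpy as np, cv2
from scipy.spatial.transform import Rotation as R
from workcell import env
def rot(q): return R.from_quat([q[1],q[2],q[3],q[0]])
def cal(n):
    c=env.get_calibration(n); return c,rot(c["orientation"]),np.array(c["origin"])
def p2w(n,u,v,d=None,z=None,C=None):
    c,r,o=C or cal(n)
    x=(u-c["cx"])/c["fx"]; y=(v-c["cy"])/c["fy"]
    if n=="wrist":
        t=np.hypot(x,y); s=np.sin(t)/max(t,1e-9); ray=np.array([x*s,-y*s,-np.cos(t)]); 
        if d is not None: ray=ray/np.cos(t)
    else: ray=np.array([x,-y,-1.0])
    w=r.apply(ray)
    k=d if d is not None else (z-o[2])/w[2]
    return o+k*w
def shot(n,f=None):
    C=cal(n); p,d=env.read_camera(n)
    if f: cv2.imwrite("pics/"+f,cv2.cvtColor(p,cv2.COLOR_RGB2BGR))
    return p,d,C
E
python3 - <<'E'
from h import *
for n in("scene","top"):
    p,d,C=shot(n,n+"0.png"); np.savez(n+"0.npz",p=p,d=d); print(n,C[0])
print(env.hold_point_z,env.get_state())
E
```

```text
pics
scene {'fx': 473.75715357512837, 'fy': 473.75715357512837, 'cx': 320.4297558419521, 'cy': 207.03526052440935, 'origin': array([ 1.33154671, -0.36970913,  0.94933   ]), 'orientation': array([0.7881465 , 0.32400716, 0.1956394 , 0.4853552 ])}
top {'fx': 433.0125775300971, 'fy': 433.0125775300971, 'cx': 320.45576248760176, 'cy': 199.02828388961146, 'origin': array([0.47871697, 0.01431901, 1.40520205]), 'orientation': array([-0.70074462, -0.02143006,  0.01889713,  0.71283984])}
0.0187 {'clock': 0.1, 'joint_pos': array([-1.32561101e+00,  3.13921680e-01,  4.50987460e-02,  1.30362533e+00,
       -3.30464874e-06,  1.43121742e+00]), 'qvel': array([ 1.84459347e-04, -1.04432169e-03,  3.28434053e-03,  7.02601794e-04,
       -1.85837718e-03,  1.98161265e-05]), 'tau': array([ 1.66127029e-03, -4.81728029e+01,  2.99243045e+01,  1.27135520e-02,
       -1.89145926e-04, -2.11929226e-06]), 'tcp_pos': array([ 0.2157087 , -0.53250567,  0.23050264]), 'orientation': array([-8.24728609e-04,  9.81551231e-01,  1.91197536e-01, -4.52434642e-05]), 'wrist_force': array([0.15268907, 0.28336621, 0.31469938]), 'ft_torque': array([ 0.01514886, -0.03824515, -0.04557737]), 'grip_force': 0.0, 'finger_gap': 0.08548123573155976}
```

View pics/top0.png

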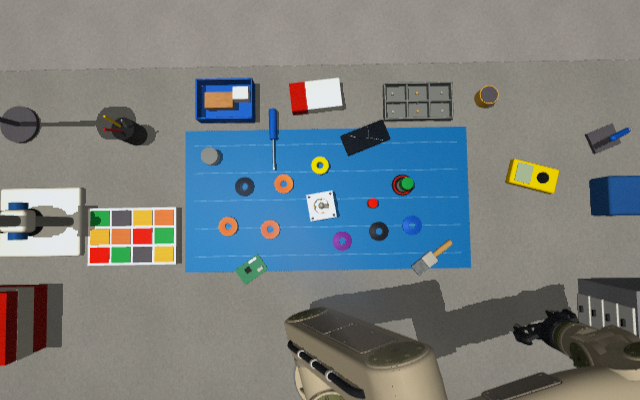

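View pics/scene0.png

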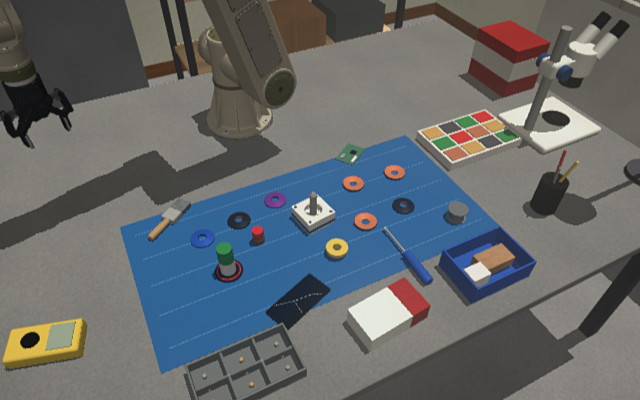

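The pictures show three copper-up cups, top (284,183), (228,226) and (270,229), and two dark domes at (245,186) and (379,231). The purple (342,240) and blue (411,225) washers are decoys. The yellow ring is at (320,165), the hub at (322,206) and the pusher at (403,184).

```bash
cat > seg.py <<'E'
from h import *
def blobs(p,C,spec):
    hsv=cv2.cvtColor(p,cv2.COLOR_RGB2HSV); out={}
    for nm,(lo,hi,z) in spec.items():
        m=cv2.inRange(hsv,np.array(lo),np.array(hi)); m[:130]=0; m[272:]=0; m[:,:187]=0; m[:,468:]=0
        n,l,st,ce=cv2.connectedComponentsWithStats(m)
        for i in range(1,n):
            if st[i,4]>60:
                x,y,w,h,a=st[i]; u,v=x+(w-1)/2,y+(h-1)/2
                out.setdefault(nm,[]).append((p2w("top",u,v,z=z,C=C).round(4).tolist(),(round(u,1),round(v,1)),(int(w),int(h),int(a))))
    return out
SPEC={"cup":((5,120,120),(14,255,255),.009),"dome":((0,0,0),(179,140,75),.006),"ring":((24,150,120),(33,255,255),.023),"green":((50,120,50),(80,255,255),.089),"white":((0,0,190),(179,40,255),.04)}
E
python3 - <<'E'
from seg import *
z=np.load("top0.npz"); C=cal("top")
for k,v in blobs(z["p"],C,SPEC).items():
    for b in v: print(k,b)
c=z["p"][125:275,180:445]; cv2.imwrite("pics/crop1.png",cv2.cvtColor(cv2.resize(c,None,fx=3,fy=3,interpolation=cv2.INTER_CUBIC),cv2.COLOR_RGB2BGR))
E
```

```text
cup ([0.6109, 0.1374, 0.009], (np.float64(283.5), np.float64(183.5)), (18, 18, 224))
cup ([0.4766, 0.3195, 0.009], (np.float64(227.5), np.float64(226.0)), (18, 19, 227))
cup ([0.4647, 0.1843, 0.009], (np.float64(269.5), np.float64(229.0)), (18, 17, 203))
dome ([0.7423, -0.1297, 0.006], (np.float64(365.0), np.float64(142.0)), (49, 25, 770))
dome ([0.6166, 0.2643, 0.006], (np.float64(244.5), np.float64(182.5)), (18, 10, 77))
dome ([0.4539, -0.165, 0.006], (np.float64(378.0), np.float64(230.5)), (19, 18, 225))
ring ([0.6672, 0.0182, 0.023], (np.float64(320.0), np.float64(165.0)), (17, 17, 197))
green ([0.5984, -0.2432, 0.089], (np.float64(406.0), np.float64(183.0)), (15, 13, 148))
green ([0.3625, 0.2315, 0.089], (np.float64(251.0), np.float64(263.5)), (31, 16, 193))
white ([0.5362, 0.0172, 0.04], (np.float64(321.0), np.float64(205.5)), (29, 30, 587))
```

View pics/crop1.png

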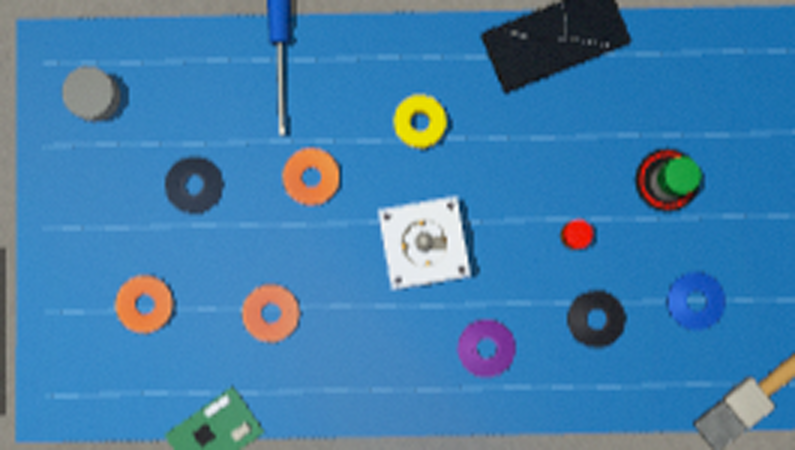

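The crop confirms it: cups at crop (311,177), (144,304) and (271,313), domes at (194,184) and (597,319), ring at (421,121) and pusher at (668,180). There are three cups and two domes, so the stack order is cup, dome, cup, dome, cup. I'm moving towards the hub and turning the tool to yaw 90.

>>> carry_out:
  steps:
    - [[0,0,-10],[4,-1.5,-0.5],0]
    - [[0,0,-20],[8,-3,-1],0]
    - [[0,0,-30],[12,-5,-1.5],0]
    - [[0,0,-40],[16,-7,-2],0]
    - [[0,0,-50],[20,-9,-2],0]
    - [[0,0,-60],[25,-11,-2],0]
    - [[0,0,-68],[30,-13,-2],0]
    - [[0,0,-68],[30,-13,-2],0]

```text
clock: 1.1
tcp_pos: [0.4469, -0.2971, 0.2509]
orientation: [-0.0, 0.705, 0.71, 0.0]
wrist_force: [-0.6, 0.1, 0.2]
finger_gap: 0.0855
grip_force: 0.0
```

```bash
cat > m.py <<'E'
from h import *
import sys
def mv(x,y,z,a=90):
    s=env.get_state(); r=rot(s["orientation"]); X=r.apply([1,0,0]); 
    d=r.inv().apply(np.array([x,y,z])-s["tcp_pos"])*100
    t=R.from_euler('z',a,degrees=True)*R.from_euler('x',180,degrees=True)
    print("t%.1f pos"%s["clock"],s["tcp_pos"].round(4),"turn",(r.inv()*t).as_rotvec(degrees=True).round(2),"shift",d.round(2),"F",s["wrist_force"].round(1),"gap %.4f grip %.1f"%(s["finger_gap"],s["grip_force"]))
if len(sys.argv)>3: mv(*map(float,sys.argv[1:]))
E
python3 m.py .536 .0 .30; python3 -c "
from h import *
c,r,o=cal('wrist');print(c,r.apply([[1,0,0],[0,0,-1]]))"
```

```text
t1.1 pos [ 0.4469 -0.2971  0.2509] turn [-0.01 -0.05  0.39] shift [29.65  9.11 -4.89] F [-0.6  0.1  0.2] gap 0.0855 grip 0.0
{'fx': 309.70691628693146, 'fy': 309.70691628693146, 'cx': 325.59700410115744, 'cy': 200.82788920695756, 'origin': array([ 0.4474106 , -0.21262671,  0.39354252]), 'orientation': array([ 9.85973112e-01, -1.66870366e-01, -2.69031980e-04,  3.35136817e-03])} [[ 9.99977392e-01  6.69850473e-03 -5.87971467e-04]
 [ 1.64900466e-03 -3.29057584e-01 -9.44308417e-01]]
```

>>> carry_out:
  steps:
    - [[0,0,0],[5,1.5,0],0]
    - [[0,0,0.4],[10,3,0],0]
    - [[0,0,0.4],[15,4.5,0],0]
    - [[0,0,0.4],[20,6,0],0]
    - [[0,0,0.4],[25,8,0],0]
    - [[0,0,0.4],[30,10,0],0]
    - [[0,0,0.4],[32,11,0],0]
    - [[0,0,0.4],[32,11,0],0]

```text
clock: 2.1
tcp_pos: [0.5549, 0.0207, 0.2507]
orientation: [-0.0, 0.709, 0.705, -0.0]
wrist_force: [-0.6, -0.1, -0.5]
finger_gap: 0.0853
grip_force: 0.0
```

Run:
```python
from h import *
p,d,C=shot("wrist","w1.png"); np.savez("w1.npz",p=p,d=d)
print(C, env.get_state()["tcp_pos"])
```

```text
({'fx': 309.70691628693146, 'fy': 309.70691628693146, 'cx': 325.59700410115744, 'cy': 200.82788920695756, 'origin': array([0.55651731, 0.1053382 , 0.39323971]), 'orientation': array([ 0.98586964, -0.16749315,  0.00107372, -0.0024362 ])}, Rotation.from_matrix(array([[ 0.99998582,  0.00444387,  0.0029332 ],
                            [-0.00516323,  0.94388022,  0.33024759],
                            [-0.00130101, -0.33025806,  0.94388978]])), array([0.55651731, 0.1053382 , 0.39323971])) [0.55457133 0.01982803 0.25074475]
```

View pics/w1.png

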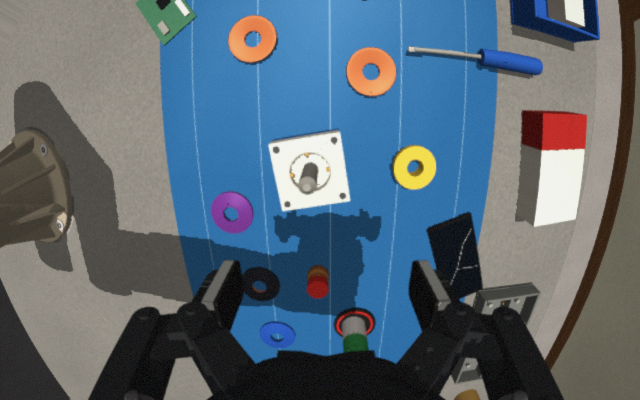

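View: hub at (309,172), arbor tip about (305,185), ring (415,168), cups (252,39) and (371,72), pusher at the lower edge (355,325). I'll fit outlines on the known height planes.

```bash
cat > fit.py <<'E'
from h import *
from scipy.optimize import least_squares
SP={"cup":((5,120,90),(14,255,255),.009),"ring":((22,140,90),(34,255,255),.023),"dome":((0,0,0),(179,140,60),.005),"white":((0,0,170),(179,40,255),.04)}
def w2p(n,P,C):
    c,r,o=C; q=r.inv().apply(np.atleast_2d(P)-o)
    x,y,z=q[:,0],-q[:,1],-q[:,2]
    if n=="wrist": rr=np.hypot(x,y); t=np.arctan2(rr,z); k=t/np.maximum(rr,1e-9)
    else: k=1/z
    return np.c_[c["cx"]+c["fx"]*x*k, c["cy"]+c["fy"]*y*k]
def find(n,p,C,kind,near,tol=.05,z=None,rec=False):
    """outline of the colour blob nearest to near, on plane z"""
    lo,hi,z0=SP[kind]; z=z0 if z is None else z
    m=cv2.inRange(cv2.cvtColor(p,cv2.COLOR_RGB2HSV),np.array(lo),np.array(hi)); best=None
    for c in cv2.findContours(m,cv2.RETR_EXTERNAL,cv2.CHAIN_APPROX_NONE)[0]:
        if len(c)<30: continue
        W=np.array([p2w(n,u,v,z=z,C=C)[:2] for u,v in c[:,0]]).astype(np.float32)
        ctr,r=cv2.minEnclosingCircle(W)
        dd=np.hypot(*(np.array(ctr)-near))
        if dd<tol and (best is None or dd<best[0]): best=(dd,W)
    if best is None: return None
    W=best[1]
    if kind=="white": return cv2.minAreaRect(W*1000)
    f=lambda q:np.hypot(W[:,0]-q[0],W[:,1]-q[1])-q[2]
    s=least_squares(f,[*W.mean(0),.03],loss="soft_l1",f_scale=.0007).x
    return s.round(4)
E
python3 - <<'E'
from fit import *
z=np.load("w1.npz"); p,d=z["p"],z["d"]
c,r,o=cal("wrist"); o=np.array([0.55651731,0.1053382,0.39323971]); q=[0.98586964,-0.16749315,0.00107372,-0.0024362]; C=(c,rot(q),o)
print("hub",find("wrist",p,C,"white",(.536,.017)))
for k,n in(("ring",(.667,.018)),("cup",(.611,.137)),("cup",(.465,.184))): print(k,find("wrist",p,C,k,n))
print("pred tip",w2p("wrist",[[.536,.017,.101],[.536,.017,.04]],C))
u0=260;v0=120
cv2.imwrite("pics/crop2.png",cv2.cvtColor(cv2.resize(p[120:220,255:365],None,fx=6,fy=6,interpolation=cv2.INTER_CUBIC),cv2.COLOR_RGB2BGR))
E
```

```text
hub ((536.6339111328125, 17.435077667236328), (84.40576934814453, 85.41279602050781), 8.902437210083008)
ring [0.6669 0.0201 0.0275]
cup [0.6115 0.1378 0.0297]
cup [0.4656 0.1829 0.0298]
pred tip [[305.65728428 187.6135727 ]
 [308.91999929 172.59088566]]
```

View pics/crop2.png

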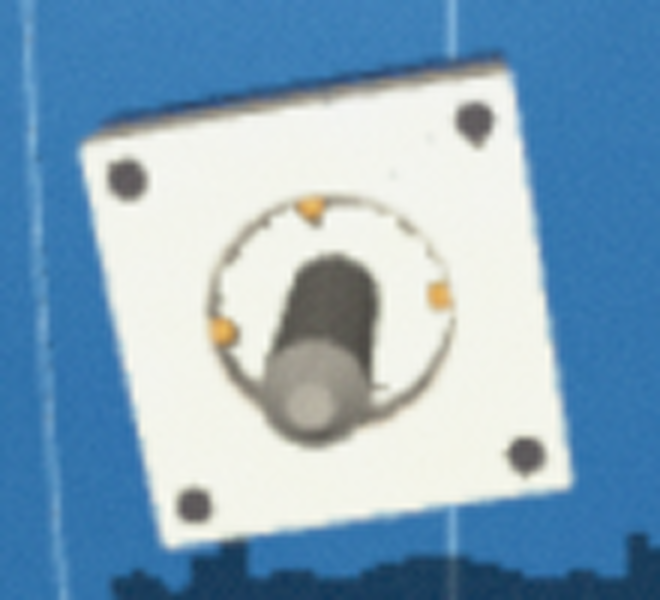

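The crop shows the recess circle centred at about (332,312) and the tip flat at (311,405), i.e. full-picture (310,172) and (306.8,187.5). Both agree with a hub axis of (0.5366, 0.0173). Next I'll check where the open fingertips are, using depth.

```bash
python3 - <<'E'
from fit import *
z=np.load("w1.npz"); p,d=z["p"],z["d"]
o=np.array([0.55651731,0.1053382,0.39323971]); C=(cal("wrist")[0],rot([0.98586964,-0.16749315,0.00107372,-0.0024362]),o)
t=np.array([0.5546,0.0198,.2507])
P=[]
for v in range(255,330,2):
    for u in list(range(190,245,2))+list(range(405,460,2)):
        if d[v,u]>0:
            w=p2w("wrist",u,v,d=d[v,u],C=C)-t
            if -.01<w[2]<.1 : P.append((u,v,*(w*1000).round(0)))
P=np.array(P); 
for s in (P[:,0]<320,P[:,0]>320):
    Q=P[s]; print(Q[np.argsort(Q[:,4])[:6]].astype(int).tolist(), Q[:,2].min(),Q[:,2].max()); 
print(cal("top")[0]["cx"])
E
python3 m.py .667 .0185 .09
```

```text
[[242, 283, -42, -5, 13], [242, 285, -42, -5, 14], [240, 267, -41, 6, 14], [240, 269, -41, 5, 14], [238, 263, -42, 9, 15], [238, 261, -41, 10, 15]] -55.0 -30.0
[[409, 283, 44, -5, 13], [413, 261, 44, 9, 14], [411, 271, 44, 3, 14], [409, 285, 44, -5, 14], [409, 287, 44, -6, 14], [409, 289, 44, -7, 15]] 33.0 58.0
320.45576248760176
t2.1 pos [0.5546 0.0198 0.2507] turn [-0.07  0.03 -0.35] shift [-0.06 11.26 16.06] F [-0.6 -0.6  0.4] gap 0.0854 grip 0.0
```

>>> carry_out:
  steps:
    - [[0,0,0],[0,3,2],0]
    - [[0,0,-0.3],[0,6,4],0]
    - [[0,0,-0.3],[0,9,8],0]
    - [[0,0,-0.3],[-0.1,11.3,12],0]
    - [[0,0,-0.3],[-0.1,11.3,17],0]
    - [[0,0,-0.3],[-0.1,11.3,21],0]
    - [[0,0,-0.3],[-0.1,11.3,23],0]
    - [[0,0,-0.3],[-0.1,11.3,23],0]

```text
clock: 3.15
tcp_pos: [0.6655, 0.0165, 0.019]
orientation: [-0.002, 0.708, 0.706, -0.002]
wrist_force: [-0.2, -0.4, 0.0]
finger_gap: 0.0854
grip_force: 0.0
```

```bash
python3 m.py .667 .0185 .004
```

```text
t3.1 pos [0.6655 0.0165 0.019 ] turn [-0.29  0.   -0.21] shift [0.2  0.15 1.5 ] F [-0.2 -0.4  0. ] gap 0.0854 grip 0.0
```

>>> carry_out:
  steps:
    - [[0,0,0],[0,0.1,0.8],0]
    - [[0,0,0],[0,0.1,1.5],0]
    - [[0,0,0],[0,0.1,1.5],60]
    - [[0,0,0],[0,0.1,1.5],120]
    - [[0,0,0],[0,0.1,1.5],140]
    - [[0,0,0],[0,0.1,1.5],140]
    - [[0,0,0],[0,0.1,1.5],140]
    - [[0,0,0],[0,0.1,1.5],140]
  force: 40

```text
clock: 4.15
tcp_pos: [0.6694, 0.0186, 0.0072]
orientation: [0.001, 0.707, 0.707, 0.0]
wrist_force: [-1.6, 0.3, 5.4]
finger_gap: 0.0542
grip_force: 42.6
```

```bash
python3 m.py .667 .0185 .15
python3 - <<'E'
from fit import *
p,d,C=shot("wrist"); t=env.get_state()["tcp_pos"]
P=[]
for v in range(200,340,2):
    for u in range(180,470,2):
        if d[v,u]>0:
            w=p2w("wrist",u,v,d=d[v,u],C=C)-t
            if .024<abs(w[0])<.05 and -.01<w[1]<.02 and w[2]<.06 : P.append((u,v,*(w*1000).round(0)))
P=np.array(P)
for s in (P[:,0]<325,P[:,0]>325):
    Q=P[s]; print(Q[np.argsort(Q[:,4])[:300:20]].astype(int).tolist())
cv2.imwrite("pics/w2.png",cv2.cvtColor(cv2.resize(p[180:340,200:450],None,fx=3,fy=3),cv2.COLOR_RGB2BGR))
E
```

```text
t4.2 pos [0.6694 0.0186 0.0072] turn [ 0.08  0.01 -0.04] shift [-1.000e-02 -2.200e-01 -1.428e+01] F [-1.6  0.3  5.4] gap 0.0542 grip 42.6
[[266, 230, -31, 15, -8], [236, 232, -48, 14, -7], [242, 254, -46, 1, -7], [248, 230, -41, 16, -7], [246, 236, -43, 12, -7], [266, 248, -32, 5, -7], [266, 238, -31, 11, -7], [270, 242, -29, 9, -7], [266, 228, -31, 17, -7], [244, 254, -45, 1, -6], [246, 242, -43, 9, -6], [254, 234, -38, 14, -6], [244, 226, -43, 18, -6], [256, 224, -36, 20, -6], [250, 230, -40, 16, -6]]
[[414, 222, 49, 20, -8], [406, 234, 45, 13, -7], [410, 264, 49, -6, -7], [376, 234, 28, 13, -7], [392, 238, 37, 11, -7], [406, 252, 46, 2, -7], [382, 242, 32, 8, -7], [398, 244, 41, 7, -7], [398, 230, 40, 16, -7], [404, 226, 43, 18, -7], [406, 224, 44, 19, -6], [400, 248, 42, 5, -6], [396, 240, 39, 10, -6], [410, 238, 47, 11, -6], [370, 232, 25, 15, -6]]
```

View pics/w2.png

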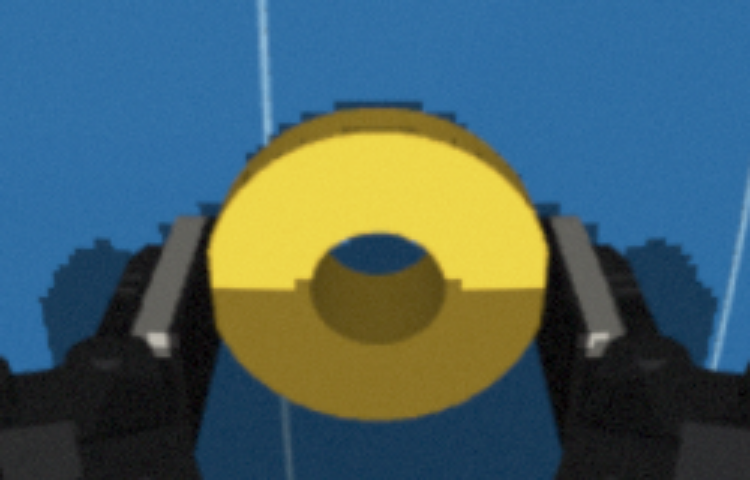

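The ring sits squarely between the pads in the crop (flange centre about (378,290)). I'm lifting it and carrying it over to the hub.

>>> carry_out:
  steps:
    - [[0,0,0],[0,0,-2],140]
    - [[0,0,0],[0,0,-5],140]
    - [[0,0,0],[0,0,-9],140]
    - [[0,0,0],[0,-3,-12],140]
    - [[0,0,0],[0,-7,-12.5],140]
    - [[0,0,0],[0,-11,-12.5],140]
    - [[0,0,0],[0,-13,-12.5],140]
    - [[0,0,0],[0,-13,-12.5],140]

```text
clock: 5.2
tcp_pos: [0.5373, 0.0189, 0.1312]
orientation: [-0.0, 0.707, 0.707, -0.0]
wrist_force: [0.1, 0.0, -0.0]
finger_gap: 0.0536
grip_force: 42.6
```

```bash
for i in 1 2 3; do python3 m.py .5366 .0173 .15; done
python3 - <<'E'
from fit import *
s0=env.get_state()["tcp_pos"]
p,d,C=shot("wrist"); t=env.get_state()["tcp_pos"];print(s0,t)
cv2.imwrite("pics/w3.png",cv2.cvtColor(cv2.resize(p[120:320,225:425],None,fx=3,fy=3),cv2.COLOR_RGB2BGR))
for z in (t[2]+.017,t[2]+.019): print(find("wrist",p,C,"ring",t[:2],z=z))
print(cal("wrist")[2]-env.get_state()["tcp_pos"])
E
```

```text
t5.2 pos [0.5373 0.0189 0.1312] turn [-0.05 -0.   -0.05] shift [-0.16 -0.07 -1.88] F [ 0.1  0.  -0. ] gap 0.0536 grip 42.6
t5.2 pos [0.5373 0.0189 0.1312] turn [-0.05 -0.   -0.05] shift [-0.16 -0.07 -1.88] F [ 0.1  0.  -0. ] gap 0.0536 grip 42.6
t5.2 pos [0.5373 0.0189 0.1312] turn [-0.05 -0.   -0.05] shift [-0.16 -0.07 -1.88] F [ 0.1  0.  -0. ] gap 0.0536 grip 42.6
[0.53732187 0.01886031 0.13124496] [0.53877163 0.01867344 0.13139444]
[0.5383 0.023  0.0283]
[0.5383 0.0242 0.0278]
[0.00102347 0.08458312 0.14261661]
```

View pics/w3.png

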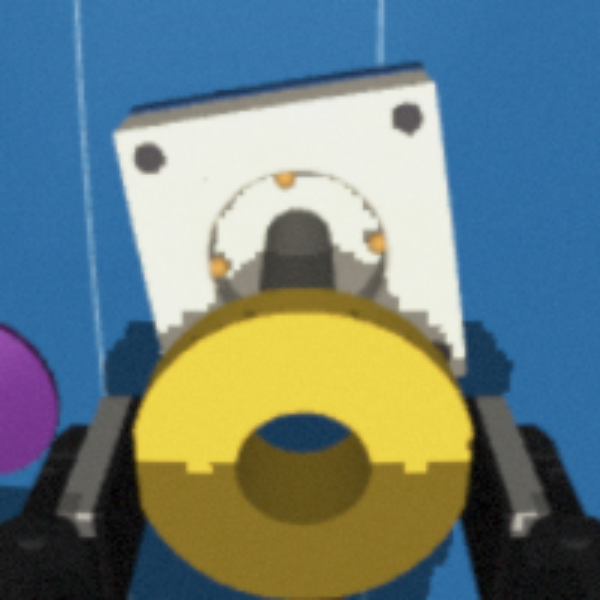

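The crop shows the ring bore centred at about (303.5,468), i.e. px (326.2,276.2), and the opposite hub catches at (218,267) and (377,243). I'll work out the offset between them.

Run:
```python
from fit import *
C=cal("wrist"); L=[]
for i in range(3):
    _,_,c=shot("wrist"); L.append(c[2])
o=np.mean(L,0); print(np.array(L).round(4)); C=(C[0],C[1],o)
t=o-[.0005,.0846,.1426]; print("tcp",t)
k=lambda x,y:(225+x/3,120+y/3)
for z in (t[2]+.0155,t[2]+.0175): print("bore",p2w("wrist",*k(303.5,468),z=z,C=C),"lr",[p2w("wrist",*k(x,445),z=z,C=C)[0].round(4) for x in (134,473)])
print("catchmid",[p2w("wrist",*k(x,y),z=.0365,C=C).round(4) for x,y in((218,267),(377,243))])
print("recess L R",[p2w("wrist",*k(x,y),z=.04,C=C).round(4) for x,y in((210,255),(388,245),(295,170))])
```

```text
[[0.5398 0.1033 0.274 ]
 [0.5405 0.1032 0.274 ]
 [0.5408 0.1031 0.274 ]]
tcp [0.53987818 0.01858159 0.13139519]
bore [0.5406049  0.02007432 0.14689519] lr [np.float64(0.5132), np.float64(0.568)]
bore [0.54060133 0.02138207 0.14889519] lr [np.float64(0.5137), np.float64(0.5676)]
catchmid [array([0.5174, 0.013 , 0.0365]), array([0.5608, 0.02  , 0.0365])]
recess L R [array([0.5157, 0.0178, 0.04  ]), array([0.5635, 0.0206, 0.04  ]), array([0.5386, 0.0413, 0.04  ])]
```

>>> carry_out:
  steps:
    - [[0,0,0],[-0.3,-0.15,0],140]
    - [[0,0,0],[-0.3,-0.15,0],140]
    - [[0,0,0],[-0.3,-0.15,1],140]
    - [[0,0,0],[-0.3,-0.15,2],140]
    - [[0,0,0],[-0.3,-0.15,2.7],140]
    - [[0,0,0],[-0.3,-0.15,3.2],140]
    - [[0,0,0],[-0.3,-0.15,3.2],140]
    - [[0,0,0],[-0.3,-0.15,3.2],140]

```text
clock: 6.4
tcp_pos: [0.5373, 0.0157, 0.0994]
orientation: [-0.0, 0.707, 0.707, -0.0]
wrist_force: [-0.8, 0.1, -1.6]
finger_gap: 0.0542
grip_force: 42.6
```

```bash
python3 m.py .5366 .0173 .04;python3 - <<'E'
from fit import *
p,d,C=shot("wrist")
cv2.imwrite("pics/w4.png",cv2.cvtColor(cv2.resize(p[170:330,240:410],None,fx=4,fy=3.5),cv2.COLOR_RGB2BGR))
print(env.get_state()["tcp_pos"],env.get_state()["wrist_force"])
E
```

```text
t6.4 pos [0.5373 0.0157 0.0994] turn [-0.01  0.   -0.05] shift [ 0.16 -0.07  5.94] F [-0.8  0.1 -1.6] gap 0.0542 grip 42.6
[0.53725446 0.0156489  0.09944652] [-0.96998857  0.36854916 -1.45276998]
```

View pics/w4.png

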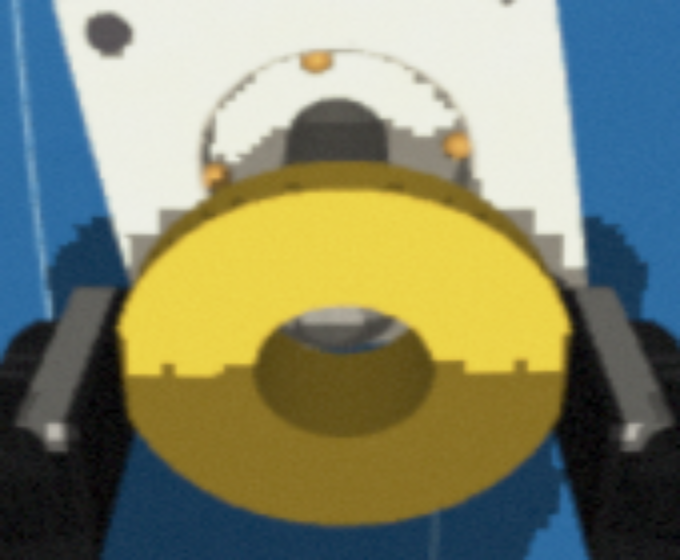

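The tip shows through the bore at crop (345,320), lined up with the bore centre (344,370) in x. I'll lower in small steps and watch the lateral force.

>>> carry_out:
  steps:
    - [[0,0,0],[0,0,0.3],140]
    - [[0,0,0],[0,0,0.5],140]
    - [[0,0,0],[0,0,0.7],140]
    - [[0,0,0],[0,0,0.9],140]
    - [[0,0,0],[0,0,1],140]
    - [[0,0,0],[0,0,1],140]
    - [[0,0,0],[0,0,1],140]
    - [[0,0,0],[0,0,1],140]

```text
clock: 7.45
tcp_pos: [0.5372, 0.0157, 0.0891]
orientation: [-0.0, 0.707, 0.707, -0.0]
wrist_force: [-1.5, -0.1, -1.4]
finger_gap: 0.0542
grip_force: 42.5
```

```bash
python3 m.py .5366 .0173 .04
```

```text
t7.5 pos [0.5372 0.0157 0.0891] turn [-0.02  0.   -0.05] shift [ 0.16 -0.06  4.91] F [-1.5 -0.1 -1.4] gap 0.0542 grip 42.5
```

>>> carry_out:
  steps:
    - [[0,0,0],[0,-0.05,0.5],140]
    - [[0,0,0],[0,-0.05,1.2],140]
    - [[0,0,0],[0,-0.05,2],140]
    - [[0,0,0],[0,-0.05,2.8],140]
    - [[0,0,0],[0,-0.05,3.5],140]
    - [[0,0,0],[0,-0.05,4.1],140]
    - [[0,0,0],[0,-0.05,4.3],140]
    - [[0,0,0],[0,-0.05,4.3],140]

```text
clock: 8.45
tcp_pos: [0.5368, 0.0156, 0.0462]
orientation: [0.0, 0.707, 0.707, -0.0]
wrist_force: [0.7, 0.2, -0.3]
finger_gap: 0.0544
grip_force: 42.6
```

```bash
python3 m.py .5366 .0173 .04
```

```text
t8.4 pos [0.5368 0.0156 0.0462] turn [-0.    0.01 -0.05] shift [ 0.17 -0.02  0.62] F [ 0.7  0.2 -0.3] gap 0.0544 grip 42.6
```

>>> carry_out:
  steps:
    - [[0,0,0],[0,0,0.2],140]
    - [[0,0,0],[0,0,0.4],140]
    - [[0,0,0],[0,0,0.5],140]
    - [[0,0,0],[0,0,0.6],140]
    - [[0,0,0],[0,0,0.6],140]
    - [[0,0,0],[0,0,0.6],140]
    - [[0,0,0],[0,0,0.6],140]
    - [[0,0,0],[0,0,0.6],140]

```text
clock: 9.45
tcp_pos: [0.5371, 0.0155, 0.0409]
orientation: [0.0, 0.707, 0.707, 0.0]
wrist_force: [-1.6, -1.0, 6.7]
finger_gap: 0.054
grip_force: 43.1
```

Contact on the catches (6.7 N) at the expected height. Releasing and lifting.

>>> carry_out:
  steps:
    - [[0,0,0],[0,0,-0.1],100]
    - [[0,0,0],[0,0,-0.1],50]
    - [[0,0,0],[0,0,-0.1],0]
    - [[0,0,0],[0,0,-0.1],0]
    - [[0,0,0],[0,0,-3],0]
    - [[0,0,0],[0,0,-7],0]
    - [[0,0,0],[0,0,-11],0]
    - [[0,0,0],[0,0,-13],0]

```text
clock: 10.45
tcp_pos: [0.5379, 0.0155, 0.1727]
orientation: [0.001, 0.707, 0.707, 0.001]
wrist_force: [1.1, 0.1, -0.6]
finger_gap: 0.0858
grip_force: 0.0
```

```bash
python3 - <<'E'
from fit import *
import seg
p,d,C=shot("top"); cv2.imwrite("pics/top2.png",cv2.cvtColor(cv2.resize(p[125:275,300:445],None,fx=5,fy=4),cv2.COLOR_RGB2BGR))
p,d,C=shot("wrist"); print(find("wrist",p,C,"ring",(.537,.017),z=.058))
E
python3 m.py .5366 .0173 .2
```

```text
[0.5372 0.0178 0.0274]
t10.6 pos [0.5386 0.0154 0.1728] turn [ 0.29  0.04 -0.05] shift [ 0.19 -0.18 -2.72] F [-0.   0.2 -0.2] gap 0.0857 grip 0.0
```

View pics/top2.png

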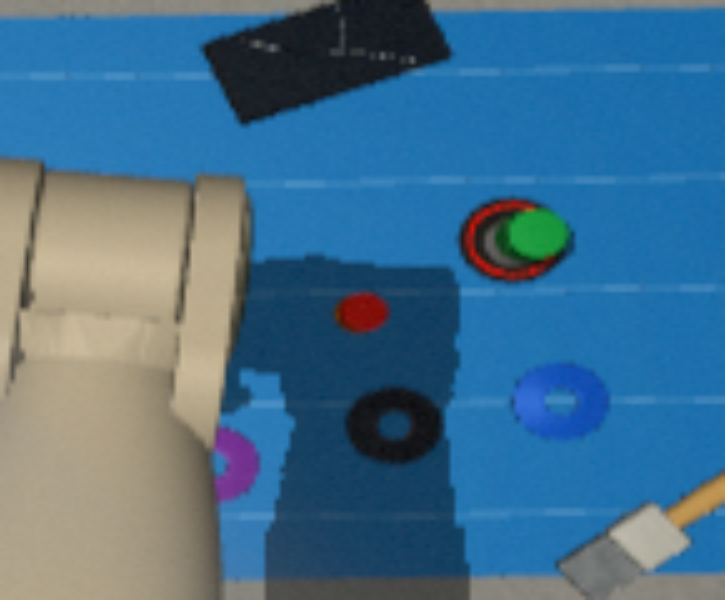

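The top crop shows the pusher top at (538,235) on its coaster, red circle centred at about (514,240). The vial lid is at (362,312), clear of my path. The ring fit at z=0.058 puts it on the arbor.

```bash
python3 - <<'E'
from fit import *
C=cal("top")
print(p2w("top",407.4,183.6,z=.089,C=C),p2w("top",402.5,184.6,z=.005,C=C))
E
python3 m.py .6 -.24 .18
```

```text
[ 0.59644534 -0.24740049  0.089     ] [ 0.60098123 -0.24813756  0.005     ]
t10.6 pos [0.5386 0.0154 0.1728] turn [ 0.29  0.04 -0.05] shift [-25.54   6.17  -0.67] F [-0.   0.2 -0.2] gap 0.0857 grip 0.0
```

>>> carry_out:
  steps:
    - [[0,0,0],[-3,1,-4],0]
    - [[0,0,0],[-8,2,-5],0]
    - [[0,0,0],[-13,3,-5],0]
    - [[0,0,0],[-18,4,-5],0]
    - [[0,0,0],[-23,5,-5],0]
    - [[0,0,0],[-28,6,-5],0]
    - [[0,0,0],[-31,6.2,-5],0]
    - [[0,0,0],[-31,6.2,-5],0]

```text
clock: 11.55
tcp_pos: [0.5979, -0.2966, 0.2176]
orientation: [-0.001, 0.709, 0.706, -0.0]
wrist_force: [-0.4, 0.1, -0.5]
finger_gap: 0.0855
grip_force: 0.0
```

Run:
```python
from fit import *
env.read_camera("wrist")
p,d,C=shot("wrist"); 
q=w2p("wrist",[[.5985,-.2475,.089],[.5985,-.2475,.005]],C); print(q, env.get_state()["tcp_pos"])
u,v=map(int,q.mean(0)); 
cv2.imwrite("pics/w5.png",cv2.cvtColor(cv2.resize(p[v-60:v+60,u-60:u+60],None,fx=5,fy=5),cv2.COLOR_RGB2BGR)); print(u-60,v-60)
for nm,lo,hi,z in(("green",(45,100,30),(85,255,255),.089),("red",(0,150,80),(6,255,255),.005)):
    m=cv2.inRange(cv2.cvtColor(p,cv2.COLOR_RGB2HSV),np.array(lo),np.array(hi)); m[:v-70]=0;m[v+70:]=0;m[:,:u-70]=0;m[:,u+70:]=0
    W=np.array([p2w("wrist",a,b,z=z,C=C)[:2] for b,a in np.argwhere(m)]); print(nm,W.min(0),W.max(0),W.mean(0))
```

```text
[[325.49217489 138.88007469]
 [325.7140712  129.13244401]] [ 0.59797924 -0.29400343  0.21866476]
265 74
green [ 0.58039515 -0.26476459] [ 0.6183242  -0.22633288] [ 0.59938736 -0.24585983]
red [ 0.57124077 -0.2683579 ] [ 0.63216333 -0.21620075] [ 0.60441263 -0.23541664]
```

View pics/w5.png

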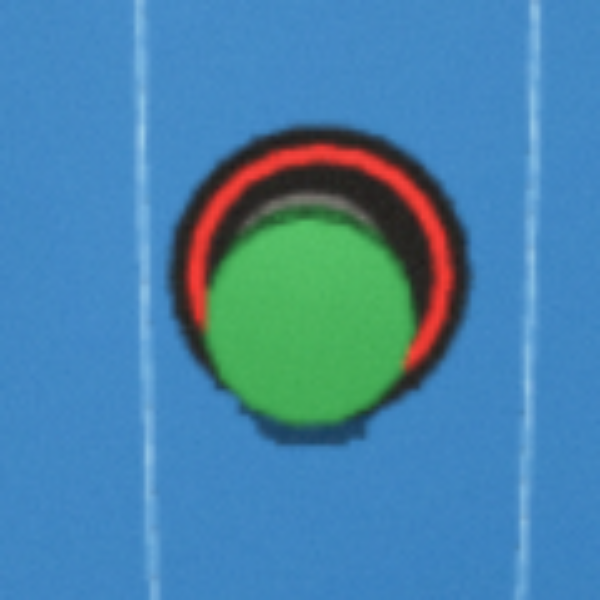

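The crop shows the pusher top at (310,322) and the coaster ring centred near (320,275). That puts the pusher at (0.5993,-0.2456) and the coaster at about (0.6017,-0.2467).

>>> carry_out:
  steps:
    - [[0,0,0],[2.5,0.1,0],0]
    - [[0,0,0],[4.8,0.1,2],0]
    - [[0,0,0],[4.8,0.1,6],0]
    - [[0,0,0],[4.8,0.1,10],0]
    - [[0,0,0],[4.8,0.1,14],0]
    - [[0,0,0],[4.8,0.1,17],0]
    - [[0,0,0],[4.8,0.1,17.8],0]
    - [[0,0,0],[4.8,0.1,17.8],0]

```text
clock: 12.65
tcp_pos: [0.5997, -0.245, 0.0428]
orientation: [-0.0, 0.707, 0.707, 0.0]
wrist_force: [-0.3, -0.0, -0.4]
finger_gap: 0.0854
grip_force: 0.0
```

```bash
python3 -c "
from h import *
env.read_camera('wrist')"; python3 m.py .5993 -.2456 .04
```

```text
t12.7 pos [ 0.6004 -0.2457  0.0437] turn [0.09 0.05 0.02] shift [ 0.01 -0.11  0.37] F [ 0.4  0.4 -0.1] gap 0.0854 grip 0.0
```

>>> carry_out:
  steps:
    - [[0,0,0],[0,-0.1,0.3],60]
    - [[0,0,0],[0,-0.1,0.3],110]
    - [[0,0,0],[0,-0.1,0.3],160]
    - [[0,0,0],[0,-0.1,0.3],210]
    - [[0,0,0],[0,-0.1,0.3],210]
    - [[0,0,0],[0,-0.1,0.3],210]
    - [[0,0,0],[0,-0.1,0.3],210]
    - [[0,0,0],[0,-0.1,0.3],210]
  force: 70

```text
clock: 13.7
tcp_pos: [0.5989, -0.2469, 0.0402]
orientation: [0.001, 0.708, 0.707, 0.0]
wrist_force: [-2.0, 0.9, 5.6]
finger_gap: 0.0365
grip_force: 70.0
```

```bash
python3 m.py .537 .0166 .2
```

```text
t13.7 pos [ 0.5989 -0.2469  0.0402] turn [ 0.05  0.05 -0.07] shift [ 26.32  -6.2  -16.01] F [-2.   0.9  5.6] gap 0.0365 grip 70.0
```

>>> carry_out:
  steps:
    - [[0,0,0],[0,0,-3],210]
    - [[0,0,0],[0,0,-8],210]
    - [[0,0,0],[3,-0.7,-13],210]
    - [[0,0,0],[8,-2,-16],210]
    - [[0,0,0],[13,-3,-16],210]
    - [[0,0,0],[18,-4.2,-16],210]
    - [[0,0,0],[23,-5.4,-16],210]
    - [[0,0,0],[26.3,-6.2,-16],210]

```text
clock: 14.7
tcp_pos: [0.5356, 0.0188, 0.1988]
orientation: [-0.001, 0.707, 0.707, -0.0]
wrist_force: [1.0, 0.5, -1.9]
finger_gap: 0.0367
grip_force: 70.3
```

```bash
python3 -c "
from h import *
for i in range(4): env.read_camera('wrist')
p,d,C=shot('wrist'); cv2.imwrite('pics/w6.png',cv2.cvtColor(cv2.resize(p[130:350,215:435],None,fx=2.7,fy=2.7),cv2.COLOR_RGB2BGR))"; python3 m.py .537 .0162 .13
```

```text
t14.9 pos [0.537  0.0163 0.199 ] turn [-0.01  0.03 -0.04] shift [-0.01  0.    6.9 ] F [ 0.6 -0.5 -2.4] gap 0.0367 grip 70.3
```

View pics/w6.png

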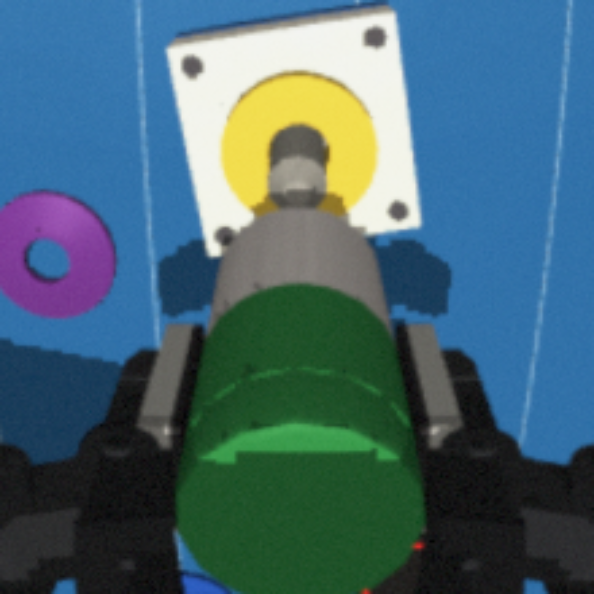

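Ring, arbor and pusher axes all line up at crop x≈299, and the ring lies level in the hub. Lowering the pusher over the arbor.

>>> carry_out:
  steps:
    - [[0,0,0],[0,0,2],210]
    - [[0,0,0],[0,0,4],210]
    - [[0,0,0],[0,0,5.5],210]
    - [[0,0,0],[0,0,6.5],210]
    - [[0,0,0],[0,0,7.2],210]
    - [[0,0,0],[0,0,7.8],210]
    - [[0,0,0],[0,0,8],210]
    - [[0,0,0],[0,0,8],210]

```text
clock: 15.95
tcp_pos: [0.537, 0.0167, 0.1195]
orientation: [0.0, 0.707, 0.707, 0.0]
wrist_force: [-0.7, -0.4, -1.8]
finger_gap: 0.0366
grip_force: 70.3
```

```bash
python3 m.py .537 .0162 .093
```

```text
t15.9 pos [0.537  0.0167 0.1195] turn [ 0.02  0.01 -0.05] shift [-0.04  0.    2.65] F [-0.7 -0.4 -1.8] gap 0.0366 grip 70.3
```

>>> carry_out:
  steps:
    - [[0,0,0],[0,0,1],210]
    - [[0,0,0],[0,0,2],210]
    - [[0,0,0],[0,0,2.5],210]
    - [[0,0,0],[0,0,2.8],210]
    - [[0,0,0],[0,0,3],210]
    - [[0,0,0],[0,0,3.2],210]
    - [[0,0,0],[0,0,3.4],210]
    - [[0,0,0],[0,0,3.5],210]

```text
clock: 16.95
tcp_pos: [0.5371, 0.0166, 0.0851]
orientation: [0.0, 0.707, 0.707, 0.0]
wrist_force: [-4.1, 0.4, 12.5]
finger_gap: 0.0369
grip_force: 71.5
```

```bash
python3 m.py .537 .0162 .085
```

```text
t16.9 pos [0.5371 0.0166 0.0851] turn [ 0.04  0.01 -0.05] shift [-0.04 -0.01  0.01] F [-4.1  0.4 12.5] gap 0.0369 grip 71.5
```

Near home; push a little more until it clearly bottoms out.

>>> carry_out:
  steps:
    - [[0,0,0],[0,0,0.05],210]
    - [[0,0,0],[0,0,0.1],210]
    - [[0,0,0],[0,0,0.15],210]
    - [[0,0,0],[0,0,0.2],210]
    - [[0,0,0],[0,0,0.25],210]
    - [[0,0,0],[0,0,0.25],210]
    - [[0,0,0],[0,0,0.25],210]
    - [[0,0,0],[0,0,0.25],210]

```text
clock: 17.95
tcp_pos: [0.5371, 0.0166, 0.0851]
orientation: [0.001, 0.707, 0.707, 0.001]
wrist_force: [-9.4, 0.6, 24.4]
finger_gap: 0.0365
grip_force: 72.7
```

```bash
python3 m.py .537 .0162 .085
```

```text
t17.9 pos [0.5371 0.0166 0.0851] turn [ 0.13  0.04 -0.05] shift [-0.04 -0.01  0.01] F [-9.4  0.6 24.4] gap 0.0365 grip 72.7
```

It bottomed out hard: 24 N with no movement, foot at 0.050. Withdrawing and checking the flange height by depth.

>>> carry_out:
  steps:
    - [[0,0,0],[0,0,-1],210]
    - [[0,0,0],[0,0,-3],210]
    - [[0,0,0],[0,0,-5],210]
    - [[0,0,0],[0,0,-7],210]
    - [[0,0,0],[0,0,-9],210]
    - [[0,0,0],[0,0,-11],210]
    - [[0,0,0],[0,0,-11.8],210]
    - [[0,0,0],[0,0,-11.8],210]

```text
clock: 18.95
tcp_pos: [0.5371, 0.0166, 0.1997]
orientation: [0.0, 0.707, 0.707, 0.0]
wrist_force: [-0.5, 0.4, -2.1]
finger_gap: 0.0364
grip_force: 70.4
```

```bash
python3 - <<'E'
from fit import *
p,d,C=shot("wrist")
for nm,k in (("ring",SP["ring"]),("white",SP["white"])):
    m=cv2.inRange(cv2.cvtColor(p,cv2.COLOR_RGB2HSV),np.array(k[0]),np.array(k[1])); m[:100]=0; m[260:]=0; m[:,:250]=0; m[:,400:]=0; m=cv2.erode(m,np.ones((3,3)))
    Z=np.array([p2w("wrist",u,v,d=d[v,u],C=C) for v,u in np.argwhere(m) if d[v,u]>0]); print(nm,len(Z),np.percentile(Z[:,2],[5,50,95]).round(4))
print(find("wrist",p,C,"ring",(.537,.017),z=.05))
E
python3 m.py .6015 -.2478 .2
```

```text
ring 1378 [0.0489 0.0501 0.0512]
white 2747 [0.0389 0.0401 0.0413]
[0.5378 0.0188 0.0263]
t19.0 pos [0.5367 0.0166 0.1991] turn [-0.04 -0.   -0.05] shift [-26.44   6.5   -0.09] F [ 0.1 -0.3 -1.5] gap 0.0364 grip 70.4
```

The ring flange top is at 0.050, fully home. Returning the pusher to the coaster.

>>> carry_out:
  steps:
    - [[0,0,0],[-3,0.7,0],210]
    - [[0,0,0],[-8,2,0],210]
    - [[0,0,0],[-13,3.2,0],210]
    - [[0,0,0],[-18,4.4,0],210]
    - [[0,0,0],[-23,5.6,0],210]
    - [[0,0,0],[-26.3,6.5,0],210]
    - [[0,0,0],[-26.3,6.5,5],210]
    - [[0,0,0],[-26.3,6.5,10],210]

```text
clock: 20.0
tcp_pos: [0.6014, -0.2473, 0.0975]
orientation: [-0.0, 0.708, 0.706, 0.0]
wrist_force: [0.9, 0.0, -2.8]
finger_gap: 0.0368
grip_force: 70.5
```

```bash
python3 -c "
from h import *
for i in range(6): env.read_camera('wrist')"; python3 m.py .6015 -.2478 .042
```

```text
t20.3 pos [ 0.6029 -0.247   0.102 ] turn [ 0.16  0.1  -0.04] shift [-0.07 -0.16  6.  ] F [ 0.4 -0.5 -0.8] gap 0.0363 grip 70.5
```

>>> carry_out:
  steps:
    - [[0,0,0],[0,-0.1,1.5],210]
    - [[0,0,0],[0,-0.1,3],210]
    - [[0,0,0],[0,-0.1,4.5],210]
    - [[0,0,0],[0,-0.1,5.4],210]
    - [[0,0,0],[0,-0.1,5.8],210]
    - [[0,0,0],[0,-0.1,6.1],210]
    - [[0,0,0],[0,-0.1,6.1],210]
    - [[0,0,0],[0,-0.1,6.1],210]

```text
clock: 21.3
tcp_pos: [0.6003, -0.2463, 0.0402]
orientation: [0.0, 0.707, 0.707, -0.0]
wrist_force: [-3.3, 1.6, 4.5]
finger_gap: 0.0367
grip_force: 71.1
```

```bash
python3 m.py .6015 -.2478 .04
```

```text
t21.3 pos [ 0.6003 -0.2463  0.0402] turn [ 0.    0.02 -0.05] shift [-0.15  0.12  0.02] F [-3.3  1.6  4.5] gap 0.0367 grip 71.1
```

Seated at 4.5 N. Release and rise.

>>> carry_out:
  steps:
    - [[0,0,0],[0,0,0],150]
    - [[0,0,0],[0,0,0],80]
    - [[0,0,0],[0,0,0],0]
    - [[0,0,0],[0,0,0],0]
    - [[0,0,0],[0,0,0],0]
    - [[0,0,0],[0,0,-5],0]
    - [[0,0,0],[0,0,-10],0]
    - [[0,0,0],[0,0,-14],0]

```text
clock: 22.3
tcp_pos: [0.601, -0.2466, 0.181]
orientation: [0.001, 0.707, 0.707, 0.0]
wrist_force: [0.3, -0.3, -0.0]
finger_gap: 0.0852
grip_force: 0.0
```

```bash
cat > look.py <<'E'
from fit import *
import seg,sys
p,d,C=shot("top")
for k in("cup","dome","green"):
    for b in seg.blobs(p,C,{k:seg.SPEC[k]}).get(k,[]): print(k,b[0],b[2])
E
python3 look.py; python3 m.py .465 .13 .2
```

```text
cup [0.6109, 0.1374, 0.009] (18, 18, 224)
cup [0.4766, 0.3195, 0.009] (18, 19, 228)
cup [0.4647, 0.1843, 0.009] (18, 17, 204)
dome [0.7423, -0.1297, 0.006] (49, 25, 769)
dome [0.7102, -0.3681, 0.006] (24, 42, 215)
dome [0.6409, -0.3058, 0.006] (19, 47, 323)
dome [0.6053, 0.266, 0.006] (19, 17, 145)
dome [0.4025, -0.1685, 0.006] (34, 50, 419)
green [0.5999, -0.2432, 0.089] (15, 14, 146)
green [0.364, 0.2315, 0.089] (31, 17, 191)
t22.4 pos [ 0.603  -0.2478  0.187 ] turn [ 0.48  0.28 -0.05] shift [ 37.76 -13.82  -1.6 ] F [1.6 0.1 3.7] gap 0.0852 grip 0.0
```

>>> carry_out:
  steps:
    - [[0,0,0],[4,0,0],0]
    - [[0,0,0],[10,0.2,0],0]
    - [[0,0,0],[16,0.4,0],0]
    - [[0,0,0],[22,0.6,0],0]
    - [[0,0,0],[28,0.8,0],0]
    - [[0,0,0],[34,0.9,0],0]
    - [[0,0,0],[38.4,0.9,2],0]
    - [[0,0,0],[38.4,0.9,4],0]

```text
clock: 23.35
tcp_pos: [0.6097, 0.1413, 0.1383]
orientation: [0.0, 0.706, 0.709, 0.001]
wrist_force: [0.0, -0.6, -0.3]
finger_gap: 0.0855
grip_force: 0.0
```

```bash
cat > near.py <<'E'
from fit import *
import sys
k,x,y=sys.argv[1],float(sys.argv[2]),float(sys.argv[3]); z=float(sys.argv[4]) if len(sys.argv)>4 else None
for i in range(5): env.read_camera("wrist")
for i in range(2):
    p,d,C=shot("wrist"); print(k,find("wrist",p,C,k,(x,y),z=z),"tcp",(C[2]-[.0005,.0846,.1426]).round(4))
cv2.imwrite("pics/last.png",cv2.cvtColor(p,cv2.COLOR_RGB2BGR))
E
python3 near.py cup .611 .137; python3 m.py .611 .137 -.004
```

```text
cup [0.6117 0.1385 0.0301] tcp [0.6109 0.1371 0.1393]
cup [0.6116 0.1385 0.0301] tcp [0.6111 0.1369 0.1397]
t23.7 pos [0.6108 0.1368 0.1399] turn [ 0.1  -0.   -0.13] shift [ 0.02 -0.   14.39] F [0.6 1.  0.4] gap 0.0853 grip 0.0
```

>>> carry_out:
  steps:
    - [[0,0,0],[0.15,0.05,4],0]
    - [[0,0,0],[0.15,0.05,8],0]
    - [[0,0,0],[0.15,0.05,11],0]
    - [[0,0,0],[0.15,0.05,13],0]
    - [[0,0,0],[0.15,0.05,14.2],0]
    - [[0,0,0],[0.15,0.05,14.2],0]
    - [[0,0,0],[0.15,0.05,14.2],0]
    - [[0,0,0],[0.15,0.05,14.2],0]

```text
clock: 24.7
tcp_pos: [0.6114, 0.1391, -0.002]
orientation: [0.001, 0.707, 0.707, 0.001]
wrist_force: [0.5, 0.1, 1.3]
finger_gap: 0.0854
grip_force: 0.0
```

```bash
python3 m.py .611 .138 -.003
```

```text
t24.7 pos [ 0.6114  0.1391 -0.002 ] turn [ 0.12 -0.01 -0.06] shift [-0.11 -0.04  0.1 ] F [0.5 0.1 1.3] gap 0.0854 grip 0.0
```

>>> carry_out:
  steps:
    - [[0,0,0],[0,0,0.1],30]
    - [[0,0,0],[0,0,0.1],60]
    - [[0,0,0],[0,0,0.1],80]
    - [[0,0,0],[0,0,0.1],120]
    - [[0,0,0],[0,0,0.1],120]
    - [[0,0,0],[0,0,0.1],120]
    - [[0,0,0],[0,0,0.1],120]
    - [[0,0,0],[0,0,0.1],120]
  force: 35

```text
clock: 25.7
tcp_pos: [0.6105, 0.1392, -0.0036]
orientation: [0.0, 0.707, 0.707, 0.0]
wrist_force: [-3.0, 0.0, 5.5]
finger_gap: 0.0595
grip_force: 37.3
```

```bash
python3 m.py .537 .0166 .14
```

```text
t25.7 pos [ 0.6105  0.1392 -0.0036] turn [ 0.02 -0.   -0.05] shift [-12.26  -7.33 -14.36] F [-3.   0.   5.5] gap 0.0595 grip 37.3
```

>>> carry_out:
  steps:
    - [[0,0,0],[0,0,-2],120]
    - [[0,0,0],[0,0,-6],120]
    - [[0,0,0],[0,0,-11],120]
    - [[0,0,0],[-2,-1.2,-14.3],120]
    - [[0,0,0],[-6,-3.6,-14.3],120]
    - [[0,0,0],[-10,-6,-14.3],120]
    - [[0,0,0],[-12.1,-7.3,-14.3],120]
    - [[0,0,0],[-12.1,-7.3,-14.3],120]

```text
clock: 26.7
tcp_pos: [0.5364, 0.0169, 0.1387]
orientation: [-0.0, 0.708, 0.706, -0.0]
wrist_force: [0.1, -0.2, -0.8]
finger_gap: 0.0593
grip_force: 38.3
```

```bash
python3 near.py cup .537 .018 .151; python3 m.py .537 .018 .1; python3 -c "
import cv2;p=cv2.imread('pics/last.png');cv2.imwrite('pics/w7.png',cv2.resize(p[140:340,215:435],None,fx=3,fy=3))"
```

```text
cup [0.5389 0.0183 0.0304] tcp [0.5384 0.0189 0.1387]
cup [0.5388 0.0183 0.0304] tcp [0.5383 0.0189 0.1386]
t27.1 pos [0.5377 0.0189 0.1386] turn [-0.    0.    0.02] shift [-0.09 -0.07  3.86] F [-0.1 -0.2 -1. ] gap 0.0595 grip 38.3
```

View pics/w7.png

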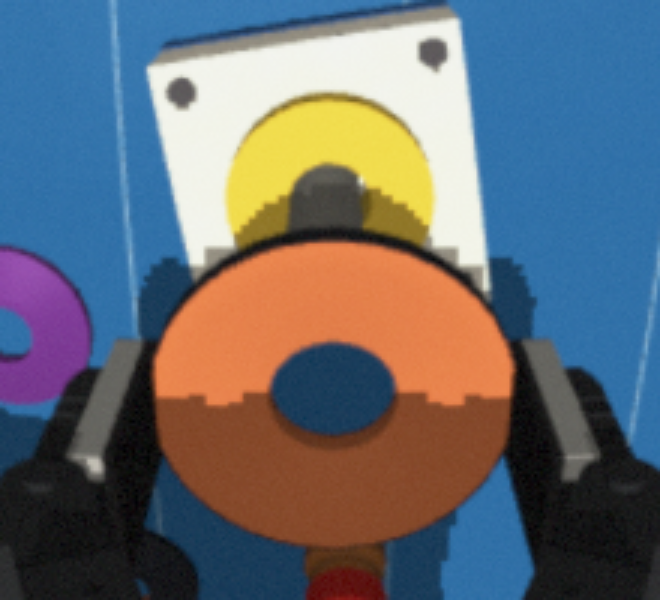

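The cup is held level (crop centre (334,388)), with arbor and ring on the same line at x≈330. Lowering onto the taper.

>>> carry_out:
  steps:
    - [[0,0,0],[-0.1,-0.1,0.5],120]
    - [[0,0,0],[-0.1,-0.1,1.5],120]
    - [[0,0,0],[-0.1,-0.1,2.5],120]
    - [[0,0,0],[-0.1,-0.1,3.5],120]
    - [[0,0,0],[-0.1,-0.1,4.2],120]
    - [[0,0,0],[-0.1,-0.1,4.8],120]
    - [[0,0,0],[-0.1,-0.1,5.2],120]
    - [[0,0,0],[-0.1,-0.1,5.2],120]

```text
clock: 28.05
tcp_pos: [0.5362, 0.0171, 0.0866]
orientation: [-0.0, 0.707, 0.707, -0.0]
wrist_force: [-0.2, -0.1, -1.3]
finger_gap: 0.0594
grip_force: 38.3
```

```bash
python3 m.py .537 .018 .048
```

```text
t28.1 pos [0.5362 0.0171 0.0866] turn [-0.02  0.   -0.06] shift [0.09 0.08 3.86] F [-0.2 -0.1 -1.3] gap 0.0594 grip 38.3
```

>>> carry_out:
  steps:
    - [[0,0,0],[0,0.05,0.6],120]
    - [[0,0,0],[0,0.05,1.3],120]
    - [[0,0,0],[0,0.05,2],120]
    - [[0,0,0],[0,0.05,2.7],120]
    - [[0,0,0],[0,0.05,3.3],120]
    - [[0,0,0],[0,0.05,3.8],120]
    - [[0,0,0],[0,0.05,4],120]
    - [[0,0,0],[0,0.05,4.05],120]

```text
clock: 29.05
tcp_pos: [0.5367, 0.0171, 0.0464]
orientation: [-0.0, 0.707, 0.707, -0.0]
wrist_force: [-1.5, 0.5, 3.3]
finger_gap: 0.0593
grip_force: 38.6
```

```bash
python3 m.py .537 .018 .0464
```

```text
t29.1 pos [0.5367 0.0171 0.0464] turn [-0.01  0.01 -0.05] shift [0.09 0.03 0.  ] F [-1.5  0.5  3.3] gap 0.0593 grip 38.6
```

Seated at 0.0464 with 3.3 N. Releasing.

>>> carry_out:
  steps:
    - [[0,0,0],[0,0,0],80]
    - [[0,0,0],[0,0,0],40]
    - [[0,0,0],[0,0,0],0]
    - [[0,0,0],[0,0,0],0]
    - [[0,0,0],[0,0,-2],0]
    - [[0,0,0],[0,0,-6],0]
    - [[0,0,0],[0,0,-10],0]
    - [[0,0,0],[0,0,-13],0]

```text
clock: 30.05
tcp_pos: [0.5373, 0.0171, 0.1782]
orientation: [0.001, 0.707, 0.707, 0.001]
wrist_force: [-0.2, 0.3, 0.3]
finger_gap: 0.0854
grip_force: 0.0
```

```bash
python3 near.py cup .537 .017 .059; python3 look.py; python3 m.py .604 .25 .15
```

```text
cup [0.5377 0.0167 0.0301] tcp [0.5371 0.0171 0.1755]
cup [0.5377 0.0166 0.0301] tcp [0.5369 0.0171 0.175 ]
cup [0.4766, 0.3195, 0.009] (18, 19, 228)
cup [0.4663, 0.1842, 0.009] (18, 18, 206)
dome [0.7423, -0.1297, 0.006] (49, 25, 773)
dome [0.6118, 0.2659, 0.006] (19, 13, 109)
dome [0.4523, -0.1649, 0.006] (19, 19, 229)
green [0.5999, -0.2432, 0.089] (15, 14, 144)
green [0.3625, 0.236, 0.089] (28, 16, 145)
t30.4 pos [0.5359 0.0172 0.1748] turn [-0.15 -0.01 -0.06] shift [23.29  6.79  2.47] F [-0.4 -0.5  0.1] gap 0.0857 grip 0.0
```

>>> carry_out:
  steps:
    - [[0,0,0],[3,1,0],0]
    - [[0,0,0],[8,2.3,0],0]
    - [[0,0,0],[13,3.8,0],0]
    - [[0,0,0],[18,5.2,0],0]
    - [[0,0,0],[22,6.3,1],0]
    - [[0,0,0],[24.5,6.9,2.5],0]
    - [[0,0,0],[24.5,6.9,3.5],0]
    - [[0,0,0],[24.5,6.9,3.5],0]

```text
clock: 31.45
tcp_pos: [0.6047, 0.2608, 0.1392]
orientation: [-0.001, 0.708, 0.707, -0.002]
wrist_force: [0.7, -0.5, 0.0]
finger_gap: 0.0853
grip_force: 0.0
```

```bash
python3 near.py dome .604 .263; python3 m.py .604 .262 -.004;  python3 -c "
import cv2;p=cv2.imread('pics/last.png');cv2.imwrite('pics/w8.png',cv2.resize(p[140:340,215:435],None,fx=3,fy=3))"
```

```text
dome [0.6053 0.2631 0.027 ] tcp [0.6071 0.261  0.1422]
dome [0.6055 0.2629 0.027 ] tcp [0.607  0.2612 0.1422]
t31.8 pos [0.6065 0.2614 0.1421] turn [ 0.07 -0.01 -0.11] shift [ 0.05 -0.27 14.61] F [-0.2  0.2  0.8] gap 0.0856 grip 0.0
```

View pics/w8.png

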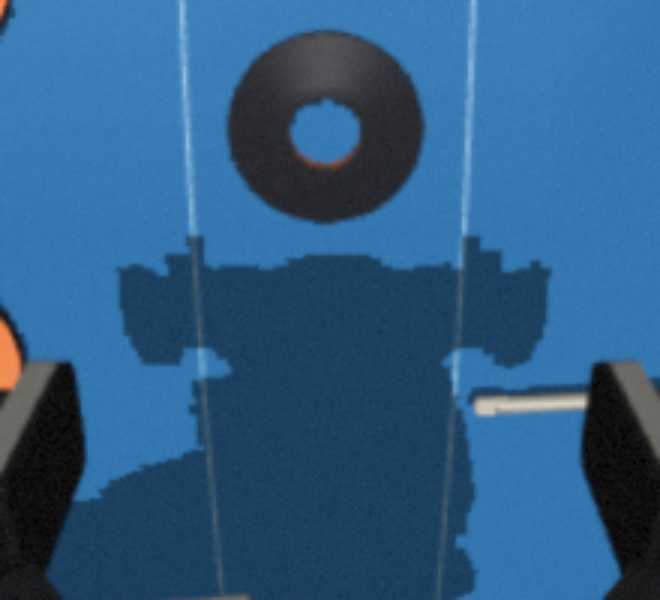

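The crop shows the dark dome at (228–424, 30–222), centre (326,126).

```bash
sed -i 's/"dome":((0,0,0),(179,140,60),.005)/"dome":((0,0,0),(179,115,110),.005)/' fit.py
python3 - <<'E'
from fit import *
p=cv2.cvtColor(cv2.imread("pics/last.png"),cv2.COLOR_BGR2RGB); C=cal("wrist")
print(find("wrist",p,C,"dome",(.605,.263)))
k=lambda x,y:p2w("wrist",215+x/3-.3,140+y/3-.3,z=.004,C=C).round(4)
print(k(228,128),k(424,128),k(326,30),k(326,222))
E
python3 m.py .604 .262 -.004
```

```text
[0.6051 0.2663 0.03  ]
[0.5746 0.2665 0.004 ] [0.6363 0.2663 0.004 ] [0.6056 0.2975 0.004 ] [0.6053 0.2346 0.004 ]
t31.8 pos [0.6065 0.2614 0.1421] turn [ 0.07 -0.01 -0.11] shift [ 0.05 -0.27 14.61] F [-0.2  0.2  0.8] gap 0.0856 grip 0.0
```

>>> carry_out:
  steps:
    - [[0,0,0],[0.45,-0.1,4],0]
    - [[0,0,0],[0.45,-0.1,8],0]
    - [[0,0,0],[0.45,-0.1,11],0]
    - [[0,0,0],[0.45,-0.1,13],0]
    - [[0,0,0],[0.45,-0.1,14.2],0]
    - [[0,0,0],[0.45,-0.1,14.5],0]
    - [[0,0,0],[0.45,-0.1,14.5],0]
    - [[0,0,0],[0.45,-0.1,14.5],0]

```text
clock: 32.8
tcp_pos: [0.6059, 0.2668, -0.0026]
orientation: [0.001, 0.707, 0.707, 0.001]
wrist_force: [-0.4, -0.2, 0.4]
finger_gap: 0.0854
grip_force: 0.0
```

```bash
python3 m.py .6053 .266 -.004
```

```text
t32.8 pos [ 0.6059  0.2668 -0.0026] turn [ 0.11 -0.03 -0.05] shift [-0.08 -0.06  0.14] F [-0.4 -0.2  0.4] gap 0.0854 grip 0.0
```

>>> carry_out:
  steps:
    - [[0,0,0],[-0.05,0,0.2],30]
    - [[0,0,0],[-0.05,0,0.2],60]
    - [[0,0,0],[-0.05,0,0.2],80]
    - [[0,0,0],[-0.05,0,0.2],120]
    - [[0,0,0],[-0.05,0,0.2],120]
    - [[0,0,0],[-0.05,0,0.2],120]
    - [[0,0,0],[-0.05,0,0.2],120]
    - [[0,0,0],[-0.05,0,0.2],120]
  force: 35

```text
clock: 33.8
tcp_pos: [0.6057, 0.2662, -0.0048]
orientation: [0.0, 0.707, 0.707, 0.001]
wrist_force: [-0.7, 0.4, 4.9]
finger_gap: 0.0594
grip_force: 38.7
```

```bash
python3 m.py .537 .0175 .14
```

```text
t33.8 pos [ 0.6057  0.2662 -0.0048] turn [ 0.08 -0.02 -0.05] shift [-24.87  -6.82 -14.5 ] F [-0.7  0.4  4.9] gap 0.0594 grip 38.7
```

>>> carry_out:
  steps:
    - [[0,0,0],[0,0,-3],120]
    - [[0,0,0],[0,0,-8],120]
    - [[0,0,0],[-3,-0.8,-13],120]
    - [[0,0,0],[-8,-2.2,-14.7],120]
    - [[0,0,0],[-13,-3.6,-14.7],120]
    - [[0,0,0],[-18,-5,-14.7],120]
    - [[0,0,0],[-23,-6.4,-14.7],120]
    - [[0,0,0],[-24.9,-6.85,-14.7],120]

```text
clock: 34.8
tcp_pos: [0.5352, 0.0149, 0.1411]
orientation: [-0.0, 0.708, 0.706, -0.0]
wrist_force: [0.5, 0.5, -1.6]
finger_gap: 0.0598
grip_force: 38.0
```

```bash
python3 near.py dome .537 .018 .145; python3 m.py .537 .017 .1
```

```text
dome None tcp [0.5372 0.0178 0.1412]
dome None tcp [0.5371 0.0181 0.1412]
t35.1 pos [0.5366 0.0183 0.1411] turn [-0.   -0.01  0.05] shift [-0.13  0.04  4.11] F [-0.2  0.4 -0.4] gap 0.0595 grip 38.0
```

>>> carry_out:
  steps:
    - [[0,0,0],[-0.1,0.05,0.5],120]
    - [[0,0,0],[-0.1,0.05,1.5],120]
    - [[0,0,0],[-0.1,0.05,2.5],120]
    - [[0,0,0],[-0.1,0.05,3.5],120]
    - [[0,0,0],[-0.1,0.05,4.2],120]
    - [[0,0,0],[-0.1,0.05,4.9],120]
    - [[0,0,0],[-0.1,0.05,5.4],120]
    - [[0,0,0],[-0.1,0.05,5.4],120]

```text
clock: 36.15
tcp_pos: [0.5366, 0.0161, 0.0869]
orientation: [-0.0, 0.707, 0.707, -0.0]
wrist_force: [-0.3, 0.2, -0.6]
finger_gap: 0.0596
grip_force: 38.0
```

```bash
python3 m.py .537 .017 .0542
```

```text
t36.1 pos [0.5366 0.0161 0.0869] turn [-0.04 -0.   -0.06] shift [0.09 0.04 3.27] F [-0.3  0.2 -0.6] gap 0.0596 grip 38.0
```

>>> carry_out:
  steps:
    - [[0,0,0],[0.08,0.03,0.5],120]
    - [[0,0,0],[0.08,0.03,1],120]
    - [[0,0,0],[0.08,0.03,1.5],120]
    - [[0,0,0],[0.08,0.03,2],120]
    - [[0,0,0],[0.08,0.03,2.5],120]
    - [[0,0,0],[0.08,0.03,2.9],120]
    - [[0,0,0],[0.08,0.03,3.2],120]
    - [[0,0,0],[0.08,0.03,3.3],120]

```text
clock: 37.15
tcp_pos: [0.5371, 0.0169, 0.0542]
orientation: [-0.0, 0.707, 0.707, -0.0]
wrist_force: [-1.9, -0.3, 4.9]
finger_gap: 0.0595
grip_force: 38.5
```

```bash
python3 m.py .537 .017 .0542
```

```text
t37.1 pos [0.5371 0.0169 0.0542] turn [-0.01  0.   -0.05] shift [ 0.01 -0.01 -0.  ] F [-1.9 -0.3  4.9] gap 0.0595 grip 38.5
```

Seated exactly at the predicted 0.0542. Release and rise.

>>> carry_out:
  steps:
    - [[0,0,0],[0,0,0],80]
    - [[0,0,0],[0,0,0],40]
    - [[0,0,0],[0,0,0],0]
    - [[0,0,0],[0,0,0],0]
    - [[0,0,0],[0,0,-2],0]
    - [[0,0,0],[0,0,-6],0]
    - [[0,0,0],[0,0,-10],0]
    - [[0,0,0],[0,0,-13],0]

```text
clock: 38.15
tcp_pos: [0.5377, 0.0168, 0.1863]
orientation: [0.001, 0.707, 0.707, 0.001]
wrist_force: [0.4, 0.3, -0.7]
finger_gap: 0.0852
grip_force: 0.0
```

```bash
python3 near.py dome .537 .017 .064; python3 look.py; python3 m.py .465 .18 .14
```

```text
dome [0.5378 0.0173 0.0304] tcp [0.5375 0.0169 0.1836]
dome [0.5378 0.0173 0.0304] tcp [0.5372 0.0169 0.1831]
cup [0.4766, 0.3195, 0.009] (18, 19, 228)
cup [0.4647, 0.1843, 0.009] (18, 17, 205)
dome [0.7423, -0.1297, 0.006] (49, 25, 767)
dome [0.4523, -0.1649, 0.006] (19, 19, 223)
green [0.5999, -0.2432, 0.089] (15, 14, 145)
green [0.3596, 0.2376, 0.089] (27, 14, 146)
t38.5 pos [0.5363 0.017  0.1829] turn [-0.14 -0.01 -0.05] shift [16.29 -7.13  4.31] F [ 0.2  0.2 -0.5] gap 0.0852 grip 0.0
```

>>> carry_out:
  steps:
    - [[0,0,0],[3,-1.3,0],0]
    - [[0,0,0],[7,-3,0],0]
    - [[0,0,0],[11,-4.8,0],0]
    - [[0,0,0],[15,-6.4,1],0]
    - [[0,0,0],[16.6,-7.1,3],0]
    - [[0,0,0],[16.6,-7.1,4.2],0]
    - [[0,0,0],[16.6,-7.1,4.2],0]
    - [[0,0,0],[16.6,-7.1,4.2],0]

```text
clock: 39.55
tcp_pos: [0.467, 0.1822, 0.1425]
orientation: [0.0, 0.708, 0.706, 0.0]
wrist_force: [0.5, -0.2, 0.3]
finger_gap: 0.0854
grip_force: 0.0
```

```bash
python3 near.py cup .465 .184; python3 m.py .465 .184 -.003
```

```text
cup [0.4653 0.1837 0.03  ] tcp [0.4674 0.1826 0.1428]
cup [0.4653 0.1837 0.0301] tcp [0.4673 0.1827 0.1427]
t39.9 pos [0.4666 0.1828 0.1426] turn [ 0.04 -0.   -0.08] shift [ 0.12 -0.17 14.56] F [ 0.1 -0.3  0.9] gap 0.0858 grip 0.0
```

>>> carry_out:
  steps:
    - [[0,0,0],[0.1,-0.15,4],0]
    - [[0,0,0],[0.1,-0.15,8],0]
    - [[0,0,0],[0.1,-0.15,11],0]
    - [[0,0,0],[0.1,-0.15,13],0]
    - [[0,0,0],[0.1,-0.15,14.2],0]
    - [[0,0,0],[0.1,-0.15,14.5],0]
    - [[0,0,0],[0.1,-0.15,14.5],0]
    - [[0,0,0],[0.1,-0.15,14.5],0]

```text
clock: 40.9
tcp_pos: [0.4656, 0.1841, -0.0019]
orientation: [0.001, 0.707, 0.707, 0.001]
wrist_force: [0.1, -0.2, 0.4]
finger_gap: 0.0853
grip_force: 0.0
```

>>> carry_out:
  steps:
    - [[0,0,0],[0,0,0.1],30]
    - [[0,0,0],[0,0,0.1],60]
    - [[0,0,0],[0,0,0.1],80]
    - [[0,0,0],[0,0,0.1],120]
    - [[0,0,0],[0,0,0.1],120]
    - [[0,0,0],[0,0,0.1],120]
    - [[0,0,0],[0,0,0.1],120]
    - [[0,0,0],[0,0,0.1],120]
  force: 35

```text
clock: 41.9
tcp_pos: [0.465, 0.1841, -0.0029]
orientation: [0.0, 0.707, 0.707, 0.0]
wrist_force: [-2.1, -0.1, 6.9]
finger_gap: 0.0598
grip_force: 36.1
```

```bash
python3 m.py .537 .0172 .14
```

```text
t41.9 pos [ 0.465   0.1841 -0.0029] turn [ 0.04 -0.01 -0.05] shift [-16.68   7.22 -14.29] F [-2.1 -0.1  6.9] gap 0.0598 grip 36.1
```

>>> carry_out:
  steps:
    - [[0,0,0],[0,0,-3],120]
    - [[0,0,0],[0,0,-8],120]
    - [[0,0,0],[-2,0.9,-13],120]
    - [[0,0,0],[-6,2.6,-14.6],120]
    - [[0,0,0],[-10,4.4,-14.6],120]
    - [[0,0,0],[-14,6.1,-14.6],120]
    - [[0,0,0],[-16.7,7.25,-14.6],120]
    - [[0,0,0],[-16.7,7.25,-14.6],120]

```text
clock: 42.9
tcp_pos: [0.5378, 0.0151, 0.1421]
orientation: [0.0, 0.709, 0.706, -0.0]
wrist_force: [-0.2, 1.0, -1.0]
finger_gap: 0.0595
grip_force: 38.2
```

```bash
python3 near.py cup .537 .018 .152; python3 m.py .537 .0172 .088
```

```text
cup [0.5375 0.0164 0.0308] tcp [0.5371 0.0178 0.1422]
cup [0.5377 0.0164 0.0309] tcp [0.5372 0.0179 0.1423]
t43.2 pos [0.5367 0.0179 0.1423] turn [-0.01 -0.    0.03] shift [-0.07  0.03  5.43] F [-0.2  0.1 -0.5] gap 0.0596 grip 38.2
```

>>> carry_out:
  steps:
    - [[0,0,0],[-0.03,0.02,0.5],120]
    - [[0,0,0],[-0.03,0.02,1.5],120]
    - [[0,0,0],[-0.03,0.02,2.5],120]
    - [[0,0,0],[-0.03,0.02,3.5],120]
    - [[0,0,0],[-0.03,0.02,4.2],120]
    - [[0,0,0],[-0.03,0.02,4.9],120]
    - [[0,0,0],[-0.03,0.02,5.5],120]
    - [[0,0,0],[-0.03,0.02,5.5],120]

```text
clock: 44.25
tcp_pos: [0.5368, 0.0167, 0.0867]
orientation: [-0.0, 0.707, 0.707, -0.0]
wrist_force: [-1.4, 0.8, -0.7]
finger_gap: 0.0593
grip_force: 38.2
```

```bash
python3 m.py .537 .0172 .0651
```

```text
t44.2 pos [0.5368 0.0167 0.0867] turn [-0.07 -0.01 -0.05] shift [0.05 0.02 2.16] F [-1.4  0.8 -0.7] gap 0.0593 grip 38.2
```

>>> carry_out:
  steps:
    - [[0,0,0],[0.05,0,0.4],120]
    - [[0,0,0],[0.05,0,0.8],120]
    - [[0,0,0],[0.05,0,1.2],120]
    - [[0,0,0],[0.05,0,1.5],120]
    - [[0,0,0],[0.05,0,1.8],120]
    - [[0,0,0],[0.05,0,2.0],120]
    - [[0,0,0],[0.05,0,2.15],120]
    - [[0,0,0],[0.05,0,2.2],120]

```text
clock: 45.25
tcp_pos: [0.5372, 0.0172, 0.0652]
orientation: [-0.0, 0.707, 0.707, -0.0]
wrist_force: [-2.9, 1.3, 2.1]
finger_gap: 0.0594
grip_force: 38.5
```

```bash
python3 m.py .537 .0172 .0651
```

```text
t45.2 pos [0.5372 0.0172 0.0652] turn [-0.01 -0.   -0.05] shift [ 0.   -0.02  0.01] F [-2.9  1.3  2.1] gap 0.0594 grip 38.5
```

>>> carry_out:
  steps:
    - [[0,0,0],[0,0,0],80]
    - [[0,0,0],[0,0,0],40]
    - [[0,0,0],[0,0,0],0]
    - [[0,0,0],[0,0,0],0]
    - [[0,0,0],[0,0,-2],0]
    - [[0,0,0],[0,0,-6],0]
    - [[0,0,0],[0,0,-10],0]
    - [[0,0,0],[0,0,-12],0]

```text
clock: 46.25
tcp_pos: [0.5387, 0.0169, 0.1879]
orientation: [0.002, 0.707, 0.707, 0.001]
wrist_force: [-0.1, -0.2, -0.1]
finger_gap: 0.0852
grip_force: 0.0
```

```bash
python3 near.py cup .537 .017 .077; python3 look.py; python3 m.py .454 -.18 .15
```

```text
cup [0.538  0.0171 0.0302] tcp [0.5376 0.0171 0.1843]
cup [0.538  0.0172 0.0302] tcp [0.5375 0.0171 0.1839]
cup [0.4766, 0.3195, 0.009] (18, 19, 227)
dome [0.7407, -0.1297, 0.006] (49, 26, 770)
dome [0.4523, -0.1649, 0.006] (19, 19, 227)
green [0.5999, -0.2432, 0.089] (15, 14, 148)
green [0.3566, 0.2376, 0.089] (27, 12, 143)
t46.6 pos [0.5366 0.0172 0.1839] turn [-0.14 -0.01 -0.06] shift [-19.73  -8.23   3.4 ] F [ 0.4 -0.5  0.1] gap 0.0858 grip 0.0
```

>>> carry_out:
  steps:
    - [[0,0,0],[-3,-1.2,0],0]
    - [[0,0,0],[-7.5,-3,0],0]
    - [[0,0,0],[-12,-5,0],0]
    - [[0,0,0],[-16.5,-7,0],0]
    - [[0,0,0],[-19.7,-8.2,1],0]
    - [[0,0,0],[-19.7,-8.2,3],0]
    - [[0,0,0],[-19.7,-8.2,4],0]
    - [[0,0,0],[-19.7,-8.2,4],0]

```text
clock: 47.65
tcp_pos: [0.4544, -0.179, 0.1442]
orientation: [-0.001, 0.707, 0.707, -0.0]
wrist_force: [-0.5, -0.2, 0.0]
finger_gap: 0.0855
grip_force: 0.0
```

```bash
python3 near.py dome .454 -.165; python3 m.py .453 -.165 -.004;  python3 -c "
import cv2;p=cv2.imread('pics/last.png');cv2.imwrite('pics/w9.png',cv2.resize(p[100:360,180:460],None,fx=2.3,fy=2.3))"
```

```text
dome [ 0.453 -0.166  0.03 ] tcp [ 0.4561 -0.1796  0.1459]
dome [ 0.453 -0.166  0.03 ] tcp [ 0.4561 -0.1796  0.1458]
t48.0 pos [ 0.4556 -0.1797  0.1458] turn [ 0.05  0.04 -0.02] shift [ 1.48 -0.28 14.98] F [-1.1  0.5 -0.1] gap 0.0851 grip 0.0
```

View pics/w9.png

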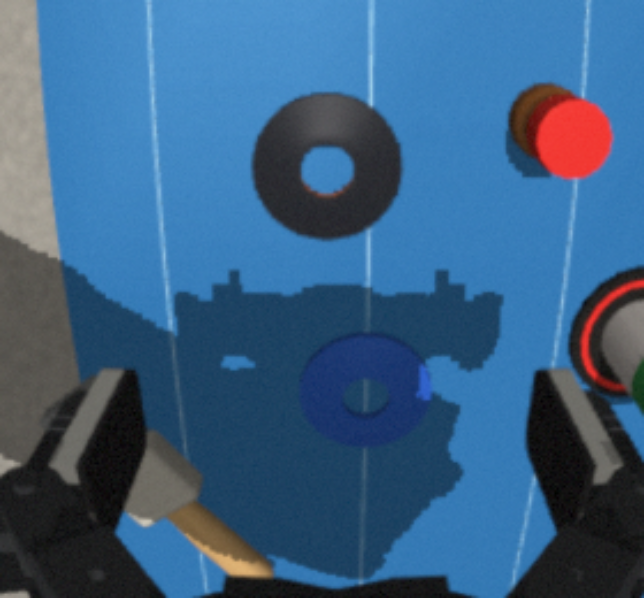

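The crop shows dark dome2 at (327,165), and the vial (572,137) and blue decoy (366,390) are clear of the finger paths.

>>> carry_out:
  steps:
    - [[0,0,0],[1.35,-0.28,3],0]
    - [[0,0,0],[1.35,-0.28,7],0]
    - [[0,0,0],[1.35,-0.28,10.5],0]
    - [[0,0,0],[1.35,-0.28,13],0]
    - [[0,0,0],[1.35,-0.28,14.5],0]
    - [[0,0,0],[1.35,-0.28,14.9],0]
    - [[0,0,0],[1.35,-0.28,14.9],0]
    - [[0,0,0],[1.35,-0.28,14.9],0]

```text
clock: 49.0
tcp_pos: [0.4532, -0.1668, -0.0028]
orientation: [0.001, 0.707, 0.707, 0.0]
wrist_force: [0.2, 0.5, -0.7]
finger_gap: 0.0854
grip_force: 0.0
```

>>> carry_out:
  steps:
    - [[0,0,0],[0,0,0.15],30]
    - [[0,0,0],[0,0,0.15],60]
    - [[0,0,0],[0,0,0.15],80]
    - [[0,0,0],[0,0,0.15],120]
    - [[0,0,0],[0,0,0.15],120]
    - [[0,0,0],[0,0,0.15],120]
    - [[0,0,0],[0,0,0.15],120]
    - [[0,0,0],[0,0,0.15],120]
  force: 35

```text
clock: 50.0
tcp_pos: [0.4525, -0.1664, -0.0043]
orientation: [0.0, 0.707, 0.707, -0.0]
wrist_force: [-2.8, 0.8, 7.7]
finger_gap: 0.0599
grip_force: 35.8
```

```bash
python3 m.py .537 .0172 .145
```

```text
t50.0 pos [ 0.4525 -0.1664 -0.0043] turn [ 0.03  0.03 -0.04] shift [ 18.36   8.45 -14.94] F [-2.8  0.8  7.7] gap 0.0599 grip 35.8
```

>>> carry_out:
  steps:
    - [[0,0,0],[0,0,-3],120]
    - [[0,0,0],[0,0,-8],120]
    - [[0,0,0],[2,0.9,-13],120]
    - [[0,0,0],[6,2.8,-15],120]
    - [[0,0,0],[10,4.6,-15],120]
    - [[0,0,0],[14,6.4,-15],120]
    - [[0,0,0],[18.3,8.45,-15],120]
    - [[0,0,0],[18.3,8.45,-15],120]

```text
clock: 51.0
tcp_pos: [0.5378, 0.0192, 0.1446]
orientation: [0.0, 0.706, 0.708, 0.0]
wrist_force: [-1.1, -0.4, -1.2]
finger_gap: 0.0593
grip_force: 38.0
```

```bash
python3 near.py dome .537 .018 .15; python3 m.py .537 .0172 .088
```

```text
dome [0.5378 0.0492 0.0184] tcp [0.5373 0.0156 0.1446]
dome [0.5378 0.049  0.0185] tcp [0.5374 0.0155 0.1447]
t51.4 pos [0.5367 0.0155 0.1448] turn [-0.01  0.01 -0.16] shift [0.17 0.03 5.68] F [ 0.1 -0.7 -1.2] gap 0.0595 grip 38.0
```

>>> carry_out:
  steps:
    - [[0,0,0],[0.06,0.02,0.5],120]
    - [[0,0,0],[0.06,0.02,1.5],120]
    - [[0,0,0],[0.06,0.02,2.5],120]
    - [[0,0,0],[0.06,0.02,3.5],120]
    - [[0,0,0],[0.06,0.02,4.2],120]
    - [[0,0,0],[0.06,0.02,4.9],120]
    - [[0,0,0],[0.06,0.02,5.4],120]
    - [[0,0,0],[0.06,0.02,5.4],120]

```text
clock: 52.35
tcp_pos: [0.537, 0.0173, 0.0904]
orientation: [-0.0, 0.707, 0.707, -0.0]
wrist_force: [-0.9, -0.5, -0.9]
finger_gap: 0.0596
grip_force: 38.0
```

```bash
python3 m.py .537 .0172 .0727
```

```text
t52.4 pos [0.537  0.0173 0.0904] turn [-0.03  0.   -0.05] shift [-0.01  0.    1.77] F [-0.9 -0.5 -0.9] gap 0.0596 grip 38.0
```

>>> carry_out:
  steps:
    - [[0,0,0],[0,0,0.3],120]
    - [[0,0,0],[0,0,0.6],120]
    - [[0,0,0],[0,0,0.9],120]
    - [[0,0,0],[0,0,1.2],120]
    - [[0,0,0],[0,0,1.5],120]
    - [[0,0,0],[0,0,1.7],120]
    - [[0,0,0],[0,0,1.8],120]
    - [[0,0,0],[0,0,1.8],120]

```text
clock: 53.35
tcp_pos: [0.5372, 0.0172, 0.0728]
orientation: [0.0, 0.707, 0.707, -0.0]
wrist_force: [-1.5, 0.2, -0.2]
finger_gap: 0.0595
grip_force: 38.0
```

```bash
python3 m.py .537 .0172 .0727
```

```text
t53.4 pos [0.5372 0.0172 0.0728] turn [ 0.    0.01 -0.05] shift [-0.   -0.02  0.01] F [-1.5  0.2 -0.2] gap 0.0595 grip 38.0
```

>>> carry_out:
  steps:
    - [[0,0,0],[0,0,0.05],120]
    - [[0,0,0],[0,0,0.05],80]
    - [[0,0,0],[0,0,0.05],40]
    - [[0,0,0],[0,0,0.05],0]
    - [[0,0,0],[0,0,0.05],0]
    - [[0,0,0],[0,0,-3],0]
    - [[0,0,0],[0,0,-7],0]
    - [[0,0,0],[0,0,-11],0]

```text
clock: 54.35
tcp_pos: [0.537, 0.0172, 0.1837]
orientation: [-0.0, 0.707, 0.707, -0.0]
wrist_force: [1.3, 0.2, -0.6]
finger_gap: 0.0852
grip_force: 0.0
```

```bash
python3 near.py dome .537 .017 .082; python3 look.py; python3 m.py .477 .315 .145
```

```text
dome [0.5381 0.019  0.0314] tcp [0.5377 0.0172 0.1823]
dome [0.5381 0.019  0.0314] tcp [0.5374 0.0172 0.1817]
cup [0.4766, 0.3195, 0.009] (18, 19, 228)
dome [0.7407, -0.1297, 0.006] (49, 26, 768)
green [0.5999, -0.2432, 0.089] (15, 14, 145)
green [0.3581, 0.2406, 0.089] (25, 13, 144)
t54.8 pos [0.5363 0.0173 0.1813] turn [-0.15 -0.01 -0.05] shift [29.76 -5.95  3.66] F [-0.1  1.1 -0.4] gap 0.0854 grip 0.0
```

Run:
```python
from fit import *
p,d,C=shot("wrist")
m=np.argwhere((d[100:330,230:420]>0))+[100,230]
P=np.array([p2w("wrist",u,v,d=d[v,u],C=C) for v,u in m])
r=np.hypot(P[:,0]-.5372,P[:,1]-.0173)
for a,b in((.012,.016),(.018,.022),(.026,.0295)):
    for nm,s in(("+x",P[:,0]>.5472),("-x",P[:,0]<.5272),("+y",P[:,1]>.0273),("-y",P[:,1]<.0073)):
        q=P[s&(r>a)&(r<b)&(P[:,2]>.055)]; print(a,nm,len(q),np.percentile(q[:,2],[25,50,75]).round(4) if len(q) else "")
cv2.imwrite("pics/w10.png",cv2.cvtColor(cv2.resize(p[130:290,240:410],None,fx=3.5,fy=3.5),cv2.COLOR_RGB2BGR))
```

```text
0.012 +x 142 [0.0853 0.086  0.0865]
0.012 -x 122 [0.0857 0.086  0.0863]
0.012 +y 126 [0.0856 0.0862 0.0865]
0.012 -y 111 [0.0857 0.0862 0.0865]
0.018 +x 226 [0.0849 0.0853 0.0857]
0.018 -x 227 [0.0843 0.0848 0.0852]
0.018 +y 265 [0.0844 0.0849 0.0855]
0.018 -y 194 [0.0846 0.0851 0.0855]
0.026 +x 313 [0.0825 0.083  0.0835]
0.026 -x 329 [0.0823 0.0827 0.0831]
0.026 +y 393 [0.0821 0.0827 0.0832]
0.026 -y 259 [0.0826 0.0829 0.0834]
```

View pics/w10.png

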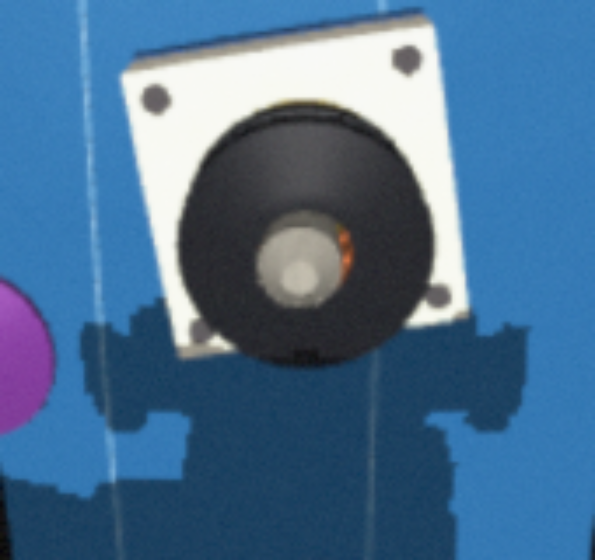

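The stack is level: the dome's top edge is at 0.086 on all sides (crop (305,240)). Now the last cup.

>>> carry_out:
  steps:
    - [[0,0,0],[4,-0.8,0],0]
    - [[0,0,0],[9,-1.8,0],0]
    - [[0,0,0],[14,-2.8,0],0]
    - [[0,0,0],[19,-3.8,0],0]
    - [[0,0,0],[24,-4.8,0],0]
    - [[0,0,0],[29,-5.9,2],0]
    - [[0,0,0],[30,-6,3.8],0]
    - [[0,0,0],[30,-6,3.8],0]

```text
clock: 55.8
tcp_pos: [0.4758, 0.3169, 0.1423]
orientation: [-0.001, 0.707, 0.707, -0.002]
wrist_force: [-0.8, -0.1, -0.5]
finger_gap: 0.0852
grip_force: 0.0
```

```bash
python3 near.py cup .477 .319; python3 m.py .477 .319 -.003
```

```text
cup [0.4772 0.3196 0.0301] tcp [0.4791 0.3162 0.1456]
cup [0.4772 0.3196 0.03  ] tcp [0.479  0.3163 0.1456]
t56.1 pos [0.4784 0.3165 0.1456] turn [ 0.07 -0.02 -0.15] shift [ 0.25 -0.15 14.86] F [-1.1 -0.5  0.3] gap 0.0856 grip 0.0
```

>>> carry_out:
  steps:
    - [[0,0,0],[0.25,-0.15,3],0]
    - [[0,0,0],[0.25,-0.15,7],0]
    - [[0,0,0],[0.25,-0.15,10.5],0]
    - [[0,0,0],[0.25,-0.15,13],0]
    - [[0,0,0],[0.25,-0.15,14.4],0]
    - [[0,0,0],[0.25,-0.15,14.7],0]
    - [[0,0,0],[0.25,-0.15,14.7],0]
    - [[0,0,0],[0.25,-0.15,14.7],0]

```text
clock: 57.15
tcp_pos: [0.4769, 0.3202, -0.0011]
orientation: [0.0, 0.707, 0.707, 0.001]
wrist_force: [-0.1, -0.0, -0.2]
finger_gap: 0.0853
grip_force: 0.0
```

>>> carry_out:
  steps:
    - [[0,0,0],[0,0,0.1],30]
    - [[0,0,0],[0,0,0.1],60]
    - [[0,0,0],[0,0,0.1],80]
    - [[0,0,0],[0,0,0.1],120]
    - [[0,0,0],[0,0,0.1],120]
    - [[0,0,0],[0,0,0.1],120]
    - [[0,0,0],[0,0,0.1],120]
    - [[0,0,0],[0,0,0.1],120]
  force: 35

```text
clock: 58.15
tcp_pos: [0.4762, 0.3199, -0.0023]
orientation: [0.0, 0.707, 0.707, 0.0]
wrist_force: [-1.7, -1.3, 6.7]
finger_gap: 0.0595
grip_force: 36.4
```

```bash
python3 m.py .537 .0172 .145
```

```text
t58.1 pos [ 0.4762  0.3199 -0.0023] turn [ 0.04 -0.01 -0.05] shift [-30.26   6.12 -14.73] F [-1.7 -1.3  6.7] gap 0.0595 grip 36.4
```

Placing height: -0.0023 + 0.086 = 0.0837.

>>> carry_out:
  steps:
    - [[0,0,0],[0,0,-4],120]
    - [[0,0,0],[-3,0.6,-9],120]
    - [[0,0,0],[-8,1.6,-13.5],120]
    - [[0,0,0],[-13,2.6,-14.8],120]
    - [[0,0,0],[-18,3.6,-14.8],120]
    - [[0,0,0],[-23,4.6,-14.8],120]
    - [[0,0,0],[-28,5.7,-14.8],120]
    - [[0,0,0],[-30.3,6.15,-14.8],120]

```text
clock: 59.15
tcp_pos: [0.5376, 0.0141, 0.1448]
orientation: [0.0, 0.708, 0.706, -0.0]
wrist_force: [-0.3, 0.0, -0.9]
finger_gap: 0.0598
grip_force: 38.4
```

```bash
python3 near.py cup .537 .017 .152; python3 m.py .537 .0172 .095
```

```text
cup [0.5378 0.0145 0.0313] tcp [0.5375 0.0171 0.1447]
cup [0.5378 0.0149 0.0313] tcp [0.5374 0.0175 0.1447]
t59.5 pos [0.5369 0.0178 0.1447] turn [-0.02 -0.01  0.03] shift [-0.06  0.02  4.97] F [0.3 0.2 0.7] gap 0.0594 grip 38.4
```

>>> carry_out:
  steps:
    - [[0,0,0],[0,0.02,0.5],120]
    - [[0,0,0],[0,0.02,1.5],120]
    - [[0,0,0],[0,0.02,2.5],120]
    - [[0,0,0],[0,0.02,3.3],120]
    - [[0,0,0],[0,0.02,4],120]
    - [[0,0,0],[0,0.02,4.6],120]
    - [[0,0,0],[0,0.02,5.1],120]
    - [[0,0,0],[0,0.02,5.3],120]

```text
clock: 60.5
tcp_pos: [0.5373, 0.0167, 0.0915]
orientation: [-0.0, 0.707, 0.707, -0.0]
wrist_force: [-1.0, 0.2, 2.0]
finger_gap: 0.0591
grip_force: 38.5
```

```bash
python3 m.py .537 .0172 .0837
```

```text
t60.5 pos [0.5373 0.0167 0.0915] turn [-0.02  0.   -0.06] shift [ 0.05 -0.03  0.78] F [-1.   0.2  2. ] gap 0.0591 grip 38.5
```

>>> carry_out:
  steps:
    - [[0,0,0],[0.05,-0.02,0.1],120]
    - [[0,0,0],[0.05,-0.02,0.25],120]
    - [[0,0,0],[0.05,-0.02,0.4],120]
    - [[0,0,0],[0.05,-0.02,0.55],120]
    - [[0,0,0],[0.05,-0.02,0.7],120]
    - [[0,0,0],[0.05,-0.02,0.8],120]
    - [[0,0,0],[0.05,-0.02,0.82],120]
    - [[0,0,0],[0.05,-0.02,0.82],120]

```text
clock: 61.5
tcp_pos: [0.5372, 0.0172, 0.0837]
orientation: [0.0, 0.707, 0.707, 0.0]
wrist_force: [-1.2, 0.4, 1.1]
finger_gap: 0.0594
grip_force: 38.5
```

```bash
python3 m.py .537 .0172 .0837
```

```text
t61.5 pos [0.5372 0.0172 0.0837] turn [ 0.    0.   -0.05] shift [-0.   -0.02  0.  ] F [-1.2  0.4  1.1] gap 0.0594 grip 38.5
```

Seated. Release, rise and move aside.

>>> carry_out:
  steps:
    - [[0,0,0],[0,0,0],80]
    - [[0,0,0],[0,0,0],40]
    - [[0,0,0],[0,0,0],0]
    - [[0,0,0],[0,0,0],0]
    - [[0,0,0],[0,0,0],0]
    - [[0,0,0],[0,0,-3],0]
    - [[0,0,0],[0,0,-7],0]
    - [[0,0,0],[0,0,-11],0]

```text
clock: 62.5
tcp_pos: [0.537, 0.0172, 0.1946]
orientation: [-0.0, 0.707, 0.707, -0.0]
wrist_force: [1.8, -0.1, 0.3]
finger_gap: 0.0856
grip_force: 0.0
```

Run:
```python
from fit import *
for i in range(5): env.read_camera("wrist")
p,d,C=shot("wrist")
m=np.argwhere((d[100:330,230:420]>0))+[100,230]
P=np.array([p2w("wrist",u,v,d=d[v,u],C=C) for v,u in m])
r=np.hypot(P[:,0]-.5376,P[:,1]-.0173)
for a,b in((.014,.018),(.026,.0295)):
    for nm,s in(("+x",P[:,0]>.5472),("-x",P[:,0]<.5272),("+y",P[:,1]>.0273),("-y",P[:,1]<.0073)):
        q=P[s&(r>a)&(r<b)&(P[:,2]>.055)]; print(a,nm,len(q),np.percentile(q[:,2],[25,50,75]).round(4) if len(q) else "")
p,d,C=shot("scene"); a=p[120:320,110:480]
cv2.imwrite("pics/end.png",cv2.cvtColor(cv2.resize(a,None,fx=2.1,fy=2.1),cv2.COLOR_RGB2BGR))
```

```text
0.014 +x 161 [0.0919 0.0924 0.0928]
0.014 -x 150 [0.0922 0.0926 0.093 ]
0.014 +y 149 [0.092  0.0925 0.093 ]
0.014 -y 164 [0.0919 0.0923 0.0928]
0.026 +x 327 [0.0946 0.0951 0.0956]
0.026 -x 337 [0.0945 0.095  0.0955]
0.026 +y 403 [0.0943 0.0949 0.0955]
0.026 -y 291 [0.0946 0.095  0.0955]
```

View pics/end.png

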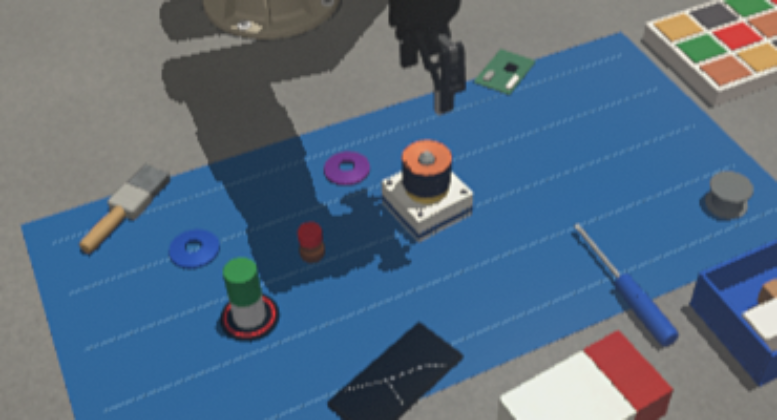

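The stack is level with its rim top at 0.095, which is 0.050 + 5×9. The scene shows the stack at (427,175), the pusher upright on its coaster at (245,300), and the bystanders where they were. Handing in.

```bash
python3 -c "
from workcell import env; print(env.hand_in())"
```

```text
the job is handed in; nothing more can be done
None
```

Job handed in: by camera depth the ring is fully home and all five washers are stacked alternately (cup, dome, cup, dome, cup) and level, the pusher is upright on its coaster, and nothing else was disturbed; no verdict was returned.

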